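Load a heating block in the dry bath and start its retaining screw

ROBOT

A 6-joint arm with a two-finger parallel gripper is mounted at the origin on a cart in front of the work surface, level with it; the furniture and walls round the work are solid. World frame = base frame: x ahead of the robot, y to its left, z up, the work surface at z = 0. Lengths are in m, angles in rad, forces in N, time in s.
With the tool pointing down it reaches from about 0.35 to 0.85 m from the base axis. Payload 8.1 kg.
Tool frame: the origin (TCP) lies on the centre line of the jaws, within the pads' length; the fingertips stand 19 mm ahead of it and the grasp point (between the pads) is the TCP (manip.finger_overhang is the distance from the TCP to the fingertips, in m); z points along the fingers, y is the direction in which the jaws open and shut (so a half turn about z gives the same grasp; the last joint's range is limited). The gripper opens to 85 mm and grips with 20 to 120 N. Pads are 22 mm wide; open, the fingers measure 114 mm over their backs; the gripper's body (76 mm by 85 mm) begins 54 mm behind the grasp point. The pads swing forward as they close: fully open they stand 13 mm farther back than shut.
Start: joints at [-1.246, 0.13, 1.488, -0, 1.523, -0.085], TCP at [0.239, -0.55, 0.25] pointing down, gripper open.
Joint ranges: [-2.96, 2.96], [-0.89, 2.26], [0.02, 2.5], [-1.34, 4.48], [0, 2.73], [-2.66, 2.66]. Speed limits (rad/s): [2.39, 2.39, 2.79, 3.14, 3.14, 3.14].

INTERFACE

Orientations are given as a rotation vector (axis times angle).
In Python, from plant import telemetry, viewer, order, manip gives the robot as it stands.
- The arm moves only by the tool carry_out, never from a script. Its argument "deltas" is a list that holds one entry, the list of rows, each a list of 7 numbers: the turn, a rotation vector about the tool's x, y, z in rad, then the shift along the tool's x, y, z in mm, then the gripper command: -1 is shut, 1 is fully open, values between are in proportion. A call has 1 to 12 rows; each row shifts and turns the commanded pose from where the row before left it, along the tool's axes as they then stand; what a row does not reach is not made up. A row lasts 1/12 s, in which the tool goes at most 41.7 mm and 7.16 degrees, less where a joint would pass 70% of its speed; a pose out of reach is approached as far as the arm can. A call with a gripper value outside its range is refused whole. The fingers move at their own pace and stop on an object; "grip_force" is the grip in N (left out, the last holds). Time passes only in rows, so rows that do not move let the fingers close. It gives the time, the measured TCP pose, the force and the opening at its end, in the units of the state.
- telemetry.read_state(): the state, without advancing time (a new reading comes with each control period).
- viewer.read_camera(name): name is "scene" or "top"; returns a dict with "img" (420x560x3 uint8, red, green, blue), "fov_y" (degrees; the focal length in pixels is half the picture's height over the tangent of half this angle, whatever the lens; pixels are square), "cx", "cy" (the principal point, pixels), "dist" ([k1, k2, p1, p2, k3] as OpenCV has them; the pictures are not rectified), "extrinsics" (4x4, takes a point from world to camera coordinates). Camera axes: x right, y up, looking along -z (the intrinsics and any distortion apply to the point x, -y, -z); pixel columns grow to the right and rows downward; lengths in m; the calibration is good to about 2 mm. A picture is of the moment at which its call begins. There is no depth.
- order.finish_job(): hands the job in, once; it reports no verdict.
The state is a dict: "t": time; "joints": joint angles; "dq": joint speeds; "tau": joint torques, N m; "ee_pos": TCP position; "tool_rot": TCP orientation; "force": force on the tool from outside, world axes, zero at the start; "moment": the same for the moment, N m; "opening": finger opening in m.
Only numpy, scipy, OpenCV 4.12 (cv2) and the standard library are available. Lean on these libraries where they do the work, as an engineer would, in place of code of your own. Each camera call takes 0.05 s, during which the arm holds its last target.

TASK

Lift the metal heating block by its handle and set it down, without dropping it, in the nest of the dry bath with its front foot toward the wing knob, so that it lies flat and its rear presses the presence lever down. Only then lock it with the wing knob, whose thread is not caught: turn the knob back (counter-clockwise) and press it in lightly until its thread start clicks and it drops in, then turn it forward (clockwise) to the end. Leave the bottles and the carton where they stand.

Things in the scene. Friction and masses are not known exactly. Their poses are not given: they have to be found in the camera images.
- dry_bath: white dry-bath housing fixed to the worktop, 205 mm long (x), 170 mm wide (y), 50 mm high. Origin: on the worktop under the nest centre; x points from its front (knob side, 130 mm ahead) to its back, z up. In front of the nest a dark bracket, 72 mm wide, 54 to 101 mm ahead of the nest centre, up to 105 mm above the worktop, carries the retaining screw, leaning 40 degrees from vertical to the front
- nest (a point): centre of the nest floor, 50 mm above the worktop, axes as the dry bath's. A 20 mm high stop at the back and 13 mm high guides left and right leave the block about 3 mm play; the front is open. The block is seated when its origin is here and its axes agree with these
- presence_lever (a joint): steel lever with a small black roller, 44 mm long, hinged at the back of the nest in a slot of its floor; 0 rad = up (its roller stands 8 mm above the floor), about 0.2 rad = pressed flush by the seated block's rear. A spring of about 1 N lifts it
- knob_grip (a point): grip point on the axis of the black wing knob: a round skirt 54 mm across with one straight wing bar over it, 70 mm long, 14 mm thick, standing 30 mm above the skirt. The point is 7 mm under the bar's outer face, 23 mm above the skirt. z points out of the knob along the screw (up and to the front, 40 degrees from vertical), x along the bar; it turns and travels with the knob
- wing_knob (a joint): turn of the knob (rad), growing clockwise seen from outside. Starts at -0.6 to 0.1 with the thread not caught; forward it then jams at about 0.25. Turned back past about -0.92 the knob can drop in (click); back stop -1.5. After the click it turns forward to its end stop at 1.6. It goes in 4 mm per rad forward, out 4 mm per rad back. Friction 0.05 N m; it stays where left, may be regripped
- knob_click (a joint): how far (m) the knob has dropped in along its axis at the click: 0 = not caught, 0.007 = caught. A spring of about 4 N pulls it in, so it drops when let go or pressed in lightly, not while a firm grip holds it out. Once turned forward after the click it cannot come out
- heating_block: loose aluminium block, 0.45 kg, 72 (x) by 100 (y) by 40 mm high, rows of wells on top, a lifting handle over its middle, and along its front (-x) side a low bevelled foot, 13 mm high, that sticks out 14 mm more (to x = -50 mm). Origin: centre of the underside without the foot; z up. It starts on the worktop left or right of the dry bath, turned up to about 0.9 rad
- block_handle (a point): middle of the handle's black bar, 77 mm above the block's underside; the bar is 66 mm long along the block's x, 14 mm thick (y), 18 mm high, its ends on two posts at x = -26 and 26 mm; 28 mm free height under the bar
- amber_bottle: amber reagent bottle, 58 mm across, 112 mm high, loose bystander; origin under its centre. It stands on the other side of the dry bath from the block
- wash_bottle: wash bottle with a bent spout, body 67 mm across, 196 mm high, loose bystander, at the left behind; origin at its foot, its body's centre is 15 mm along +y of it
- hdpe_bottle: white bottle, 62 mm across, 120 mm high, loose bystander, at the right behind; origin under its centre
- film_box: white carton 55 x 120 (y) x 50 mm high, loose bystander, in front of the dry bath; origin under its centre
- dropper_bottle_a: small dropper bottle, 34 mm across, 78 mm high, loose bystander between the dry bath and the thing (block or amber bottle) at the left; origin under its centre
- dropper_bottle_b: small dropper bottle, 34 mm across, 78 mm high, loose bystander between the dry bath and the thing (block or amber bottle) at the right; origin under its centre
Things that resemble listed ones, but are neither listed nor needed, are in the scene too. What is shaped like the heating_block but blue or purple is not meant.

How it is judged:
By the outcome, as a careful person would: the job done as asked, in the order asked, and still so for the second after the job is handed in, with the robot touching nothing.
It also fails if it takes over 72 s, if anything falls off the work surface, if the arm or the gripper's body presses on something with over 40 N, if the wrist force passes 120 N, or if a joint passes its speed limit or range.

## Working session

There is one attempt and no reset: what is moved stays moved. The work goes in short steps, Python scripts to look and compute and a tool call to move; the robot and the scene stay as the last step left them, time stands still between calls to the robot, and variables do not carry over. Pictures are saved under pics/ and viewed, and the job is handed in when it is done.

Besides the shell and the picture viewer there is one more tool, called as name(argument=value, ...) on one line, values as JSON. carry_out: Moves the arm, as the interface text tells. Its arguments: {"type":"object","properties":{"deltas":{"type":"array","items":{"type":"array","items":{"type":"array","items":{"type":"number"}}}},"grip_force":{"type":"number"}},"required":["deltas"]}

```bash
ls; mkdir -p pics
cat > h.py <<'E'
import numpy as np, cv2
from scipy.spatial.transform import Rotation as R
from plant import telemetry, viewer, order, manip
def cam(n):
    c=viewer.read_camera(n); im=c['img']; h,w=im.shape[:2]
    f=h/2/np.tan(np.radians(c['fov_y'])/2)
    c['K']=np.array([[f,0,c['cx']],[0,f,c['cy']],[0,0,1.]]); c['D']=np.array(c['dist'],float); c['E']=np.array(c['extrinsics']); return c
def ray(c,uv):
    p=cv2.undistortPoints(np.array(uv,float).reshape(-1,1,2),c['K'],c['D']).reshape(-1,2)
    d=np.c_[p[:,0],-p[:,1],-np.ones(len(p))]
    Rm=c['E'][:3,:3]; o=-Rm.T@c['E'][:3,3]; return o,d@Rm
def onz(c,uv,z):
    o,d=ray(c,uv); return o+d*((z-o[2])/d[:,2])[:,None]
def proj(c,P):
    P=np.atleast_2d(P); q=P@c['E'][:3,:3].T+c['E'][:3,3]; q=q*[1,-1,-1]
    return cv2.projectPoints(q,np.zeros(3),np.zeros(3),c['K'],c['D'])[0].reshape(-1,2)
def tri(c1,u1,c2,u2):
    o1,d1=ray(c1,u1);o2,d2=ray(c2,u2);d1=d1[0]/np.linalg.norm(d1[0]);d2=d2[0]/np.linalg.norm(d2[0])
    s=np.linalg.lstsq(np.c_[d1,-d2],o2-o1,rcond=None)[0]; a=o1+s[0]*d1;b=o2+s[1]*d2; return (a+b)/2,np.linalg.norm(a-b)
def save(c,name,crop=None,k=1):
    im=c['img'][:,:,::-1]
    if crop: x0,y0,x1,y1=crop; im=im[y0:y1,x0:x1]
    cv2.imwrite('pics/'+name,cv2.resize(im,None,fx=k,fy=k,interpolation=cv2.INTER_CUBIC))
def st():
    s=telemetry.read_state(); print({k:np.round(v,4).tolist() for k,v in s.items()}); return s
E
python3 - <<'E'
from h import *
st(); print(manip.finger_overhang, [x for x in dir(manip) if x[0]!='_'])
for n in('scene','top'):
    c=cam(n); save(c,n+'0.png',k=1.4); print(n,c['fov_y'],c['cx'],c['cy'],c['D'],-c['E'][:3,:3].T@c['E'][:3,3])
E
```

```text
pics
{'t': 0.0, 'joints': [-1.2464, 0.1312, 1.4893, 0.0, 1.523, -0.0854], 'dq': [0.0018, -0.001, 0.0012, 0.0014, 0.0007, -0.0004], 'tau': [-0.0013, -56.9404, -50.0547, -0.0004, 0.0151, 0.0], 'ee_pos': [0.2389, -0.5498, 0.2492], 'tool_rot': [-3.074, -0.6389, 0.0004], 'force': [0.0172, -0.3184, 0.413], 'moment': [0.0133, -0.026, 0.0205], 'opening': 0.0854}
0.019 ['PlanningError', 'finger_overhang']
scene 52.10678908930464 275.87911152266037 214.034180903522 [-0.12388363  0.          0.          0.          0.        ] [-0.11355271  0.70290787  0.76820647]
top 51.63362600187934 284.18162848582006 209.93910942222 [-0.12842146  0.          0.          0.          0.        ] [ 0.25320569 -0.17940197  1.50232554]
```

View pics/scene0.png

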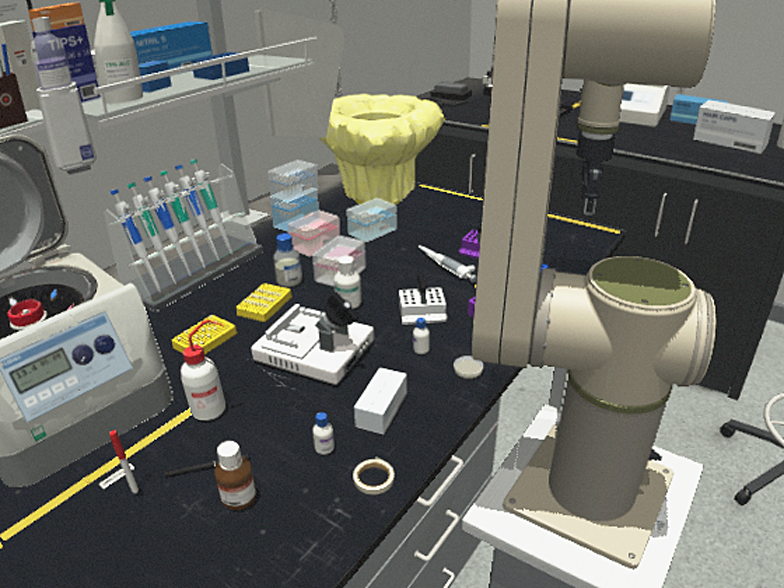

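View pics/top0.png

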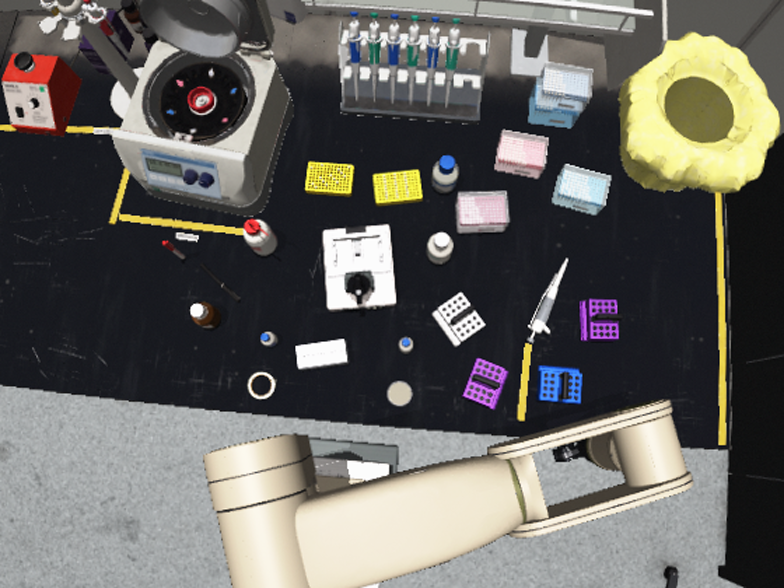

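Candidates (pixels in the 1.4x top view): grey-white metal block (459,318), purple blocks (486,383) and (600,320), blue block (560,385). I choose the metal one at (459,318), which is (328,227) in raw pixels. Next come close crops.

Run:
```python
from h import *
c=cam('top'); save(c,'t_block.png',(295,195,365,260),9); save(c,'t_bath.png',(220,150,300,230),7.5)
c=cam('scene'); save(c,'s_block.png',(270,190,330,240),10); save(c,'s_bath.png',(170,195,280,280),7)
```

```text
(no output)
```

View pics/t_block.png

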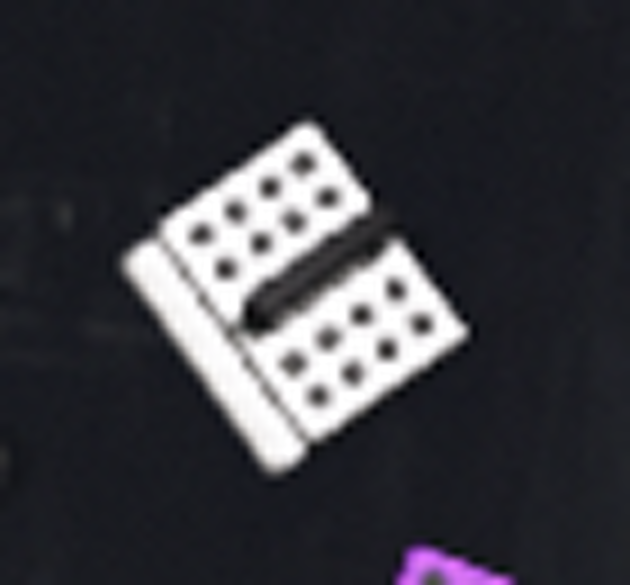

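View pics/t_bath.png

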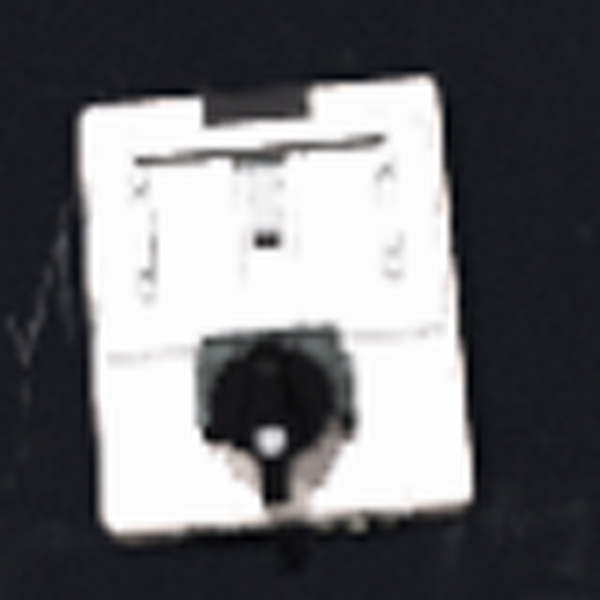

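View pics/s_block.png

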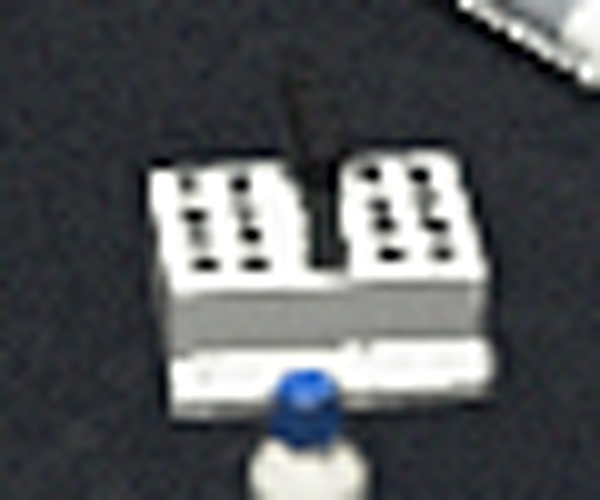

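View pics/s_bath.png

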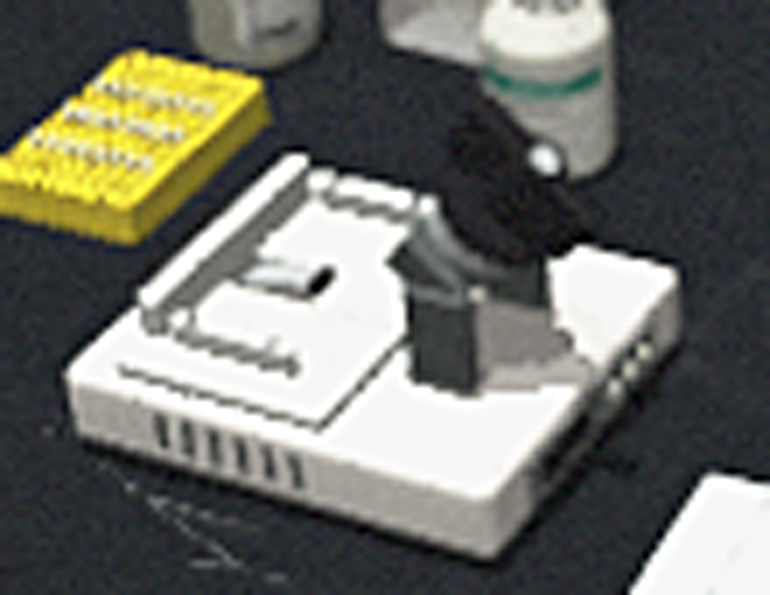

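The crop confirms the bare-metal block: foot at its lower left in the top view, black bar over its middle. The bath's front and knob point toward the robot, at the bottom of the top view. Next I measure the poses.

```bash
python3 - <<'E'
from h import *
c=cam('top'); g=cv2.cvtColor(c['img'],cv2.COLOR_RGB2GRAY)
# block wells
x0,y0,x1,y1=295,195,365,250; k=10
u=cv2.resize(g[y0:y1,x0:x1],None,fx=k,fy=k,interpolation=cv2.INTER_CUBIC)
m=(u>125).astype(np.uint8)
cs,h=cv2.findContours(m,cv2.RETR_CCOMP,cv2.CHAIN_APPROX_NONE)
raw=lambda p:(np.asarray(p,float)+.5)/k-.5+[x0,y0]
big=max((q for q in cs),key=cv2.contourArea)
print('big',cv2.contourArea(big)/k/k)
W=[]
for q,hh in zip(cs,h[0]):
    a=cv2.contourArea(q)/k/k
    if hh[3]>=0 and .7<a<9:
        M=cv2.moments(q);W.append(raw([M['m10']/M['m00'],M['m01']/M['m00']]))
W=np.array(W);print(len(W));P=onz(c,W,.04)
print(np.round(P[:,:2],4).tolist()); print('mean',P.mean(0))
# corners clicked
co=np.array([(160,222),(310,122),(470,332),(315,442)])/9+[295,195]-.5
Q=onz(c,co,.04)[:,:2];print('top corners',np.round(Q,4).tolist(),Q.mean(0))
for a,b in((0,1),(3,2)):d=Q[b]-Q[a];print('xaxis',np.linalg.norm(d),np.arctan2(d[1],d[0]))
for a,b in((3,0),(2,1)):d=Q[b]-Q[a];print('yaxis',np.linalg.norm(d),np.arctan2(-d[0],d[1]))
f=onz(c,np.array([(125,262),(275,472)])/9+[295,195]-.5,.007)[:,:2];print('foot',f)
hb=onz(c,np.array([(255,318),(392,222)])/9+[295,195]-.5,.086)[:,:2];print('handle',hb.mean(0),np.arctan2(*(hb[1]-hb[0])[::-1]),np.linalg.norm(hb[1]-hb[0]))
E
python3 - <<'E'
from h import *
c=cam('top'); g=cv2.cvtColor(c['img'],cv2.COLOR_RGB2GRAY).astype(float)
co=np.array([(80,106),(437,78),(473,500),(103,532)])/7.5+[220,150]-.5  # BL,BR(back) , FR, FL
def edge(a,b,n):  # subpixel edge pts along segment, n outward normal
    pts=[]
    for t in np.linspace(.12,.88,25):
        p=a+(b-a)*t; s=np.arange(-4,4.01,.1); q=p+s[:,None]*n
        v=cv2.remap(g.astype(np.float32),q[:,0].astype(np.float32),q[:,1].astype(np.float32),cv2.INTER_LINEAR).ravel()
        i=np.where((v[:-1]>=115)&(v[1:]<115))[0]
        if len(i): pts.append(q[i[-1]])
    return np.array(pts)
def line(P):
    vx,vy,x,y=cv2.fitLine(P[:,:2].astype(np.float32),cv2.DIST_HUBER,0,1e-4,1e-4).ravel();return np.array([x,y]),np.array([vx,vy])
def nrm(a,b):
    d=(b-a)/np.linalg.norm(b-a);return np.array([d[1],-d[0]])
names=['back','right','front','left'];zs=[.05,.0,.0,.05];L={}
for i in range(4):
    a,b=co[i],co[(i+1)%4];n=nrm(a,b)
    e=edge(a,b,n)
    for z in (.05,0):
        P=onz(c,e,z);p,d=line(P)
        ang=np.arctan2(d[1],d[0]); r=np.abs((P[:,:2]-p)@[-d[1],d[0]])
        print(names[i],z,len(e),'p',np.round(p,4),'ang',round(ang%np.pi,4),'res',np.round(np.percentile(r,[50,90]),4))
E
```

```text
big 698.0
16
[[0.4726, -0.3111], [0.4822, -0.3234], [0.4841, -0.301], [0.4925, -0.3359], [0.4947, -0.3135], [0.5032, -0.3486], [0.5049, -0.3253], [0.5156, -0.3377], [0.5183, -0.2727], [0.5293, -0.2854], [0.5308, -0.2626], [0.5387, -0.2976], [0.5407, -0.2749], [0.5491, -0.3098], [0.5512, -0.2874], [0.5615, -0.2996]]
mean [ 0.51683936 -0.30540099  0.04      ]
top corners [[0.5345, -0.2465], [0.5782, -0.301], [0.5019, -0.367], [0.4552, -0.3109]] [ 0.51742888 -0.30634571]
xaxis 0.06989206813575159 -0.8953063934394568
xaxis 0.07299939847940708 -0.8754205758082553
yaxis 0.1021481621877436 -0.8884902624821256
yaxis 0.10076550027598119 -0.8576939111719692
foot [[ 0.52387955 -0.23557978]
 [ 0.44685328 -0.29925799]]
handle [ 0.51276625 -0.30582931] -0.8768075463491664 0.06259068845229225
back 0.05 25 p [ 0.7189 -0.0283] ang 1.7578 res [0.0021 0.0131]
back 0 25 p [ 0.7349 -0.0231] ang 1.7578 res [0.0022 0.0136]
right 0.05 25 p [ 0.6435 -0.1262] ang 0.172 res [0.0004 0.0008]
right 0 25 p [ 0.6569 -0.1243] ang 0.172 res [0.0004 0.0008]
front 0.05 25 p [ 0.5174 -0.0644] ang 1.7397 res [0.0006 0.0022]
front 0 25 p [ 0.5265 -0.0604] ang 1.7397 res [0.0006 0.0023]
left 0.05 25 p [0.5937 0.0374] ang 0.1753 res [0.0003 0.0008]
left 0 25 p [0.6054 0.0448] ang 0.1753 res [0.0003 0.0009]
```

```bash
cat >> h.py <<'E'
def Rdown(yaw): # tool x along yaw, z down
    return np.array([[np.cos(yaw),np.sin(yaw),0],[np.sin(yaw),-np.cos(yaw),0],[0,0,-1.]])
def delta(pos,Rt,s=None):
    s=s or telemetry.read_state(); Rc=R.from_rotvec(s['tool_rot']).as_matrix()
    d=Rc.T@(np.array(pos)-s['ee_pos'])*1e3; r=R.from_matrix(Rc.T@Rt).as_rotvec()
    print('t',round(s['t'],2),'shift(cur axes) mm',np.round(d,1),'rot',np.round(r,4),'shift(after rot)',np.round(Rt.T@(np.array(pos)-s['ee_pos'])*1e3,1),'F',np.round(s['force'],1),'M',np.round(s['moment'],2),'open',round(s['opening'],4))
E
python3 - <<'E'
from h import *
delta([.517,-.3055,.25],Rdown(-.88))
c=cam('top'); s=cam('scene')
# tri check: bath nest front crop scenes: project predicted features
yaw=.1735;o=np.array([.6544,-.0383,0]);A=np.array([[np.cos(yaw),-np.sin(yaw),0],[np.sin(yaw),np.cos(yaw),0],[0,0,1]])
pts=lambda L:o+np.array(L)@A.T
F=pts([(-.13,.085,.05),(-.13,-.085,.05),(.075,-.085,.05),(.075,.085,.05),(-.13,.085,0),(0,0,.05)])
print(proj(c,F).round(1).tolist());print(proj(s,F).round(1).tolist())
for cc,n,cr,k in((c,'t_o.png',(210,140,310,240),6),(s,'s_o.png',(170,195,280,280),7)):
    im=cv2.resize(cc['img'][cr[1]:cr[3],cr[0]:cr[2],::-1],None,fx=k,fy=k,interpolation=cv2.INTER_CUBIC)
    def dr(L,col):
        q=((proj(cc,pts(L))-[cr[0],cr[1]]+.5)*k).astype(int);cv2.polylines(im,[q],True,col,1)
    dr([(-.13,.085,.05),(-.13,-.085,.05),(.075,-.085,.05),(.075,.085,.05)],(0,0,255))
    dr([(-.05,.05,.05),(-.05,-.05,.05),(.036,-.05,.05),(.036,.05,.05)],(0,160,0))
    dr([(-.054,.036,.05),(-.054,-.036,.05),(-.101,-.036,.05),(-.101,.036,.05)],(255,0,0))
    cv2.imwrite('pics/'+n,im)
E
```

```text
t 0.3 shift(cur axes) mm [ 352.4 -113.6    0. ] rot [-7.0000e-04  4.0000e-04  1.2898e+00] shift(after rot) [-1.140e+01 -3.701e+02 -1.000e-01] F [-0.3  0.2 -0.1] M [ 0.04 -0.02  0.02] open 0.0852
[[233.1, 218.6], [282.8, 214.3], [277.7, 157.3], [229.5, 161.5], [234.8, 221.3], [255.1, 179.9]]
[[237.8, 262.0], [265.6, 229.7], [208.0, 215.6], [176.3, 244.3], [239.1, 276.2], [213.7, 234.8]]
```

View pics/t_o.png

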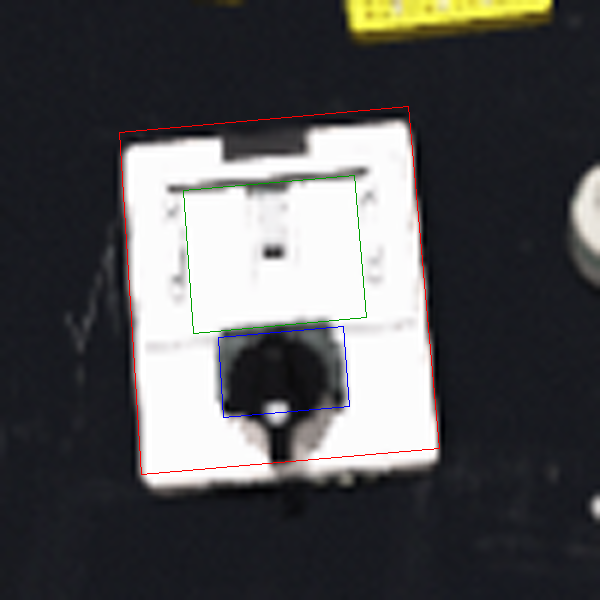

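View pics/s_o.png

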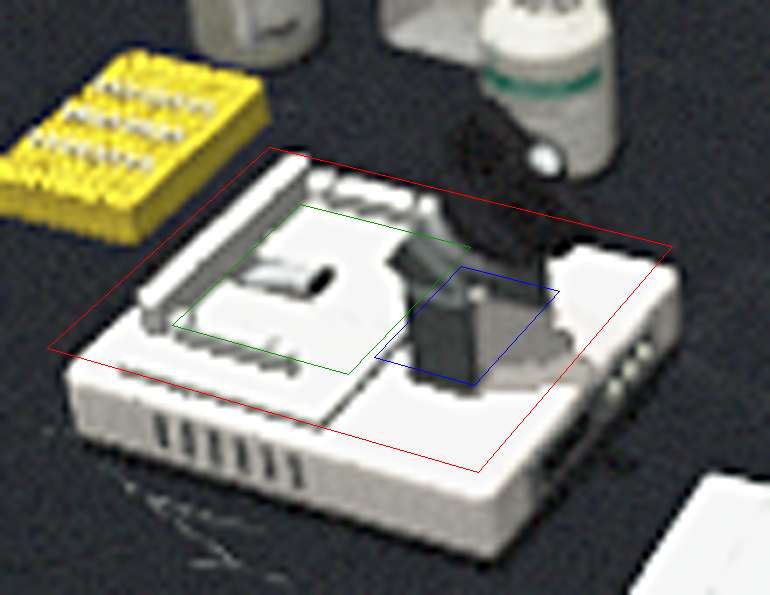

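```bash
cat > ov.py <<'E'
from h import *
def run(s_,l_,yaw,tag,extra=None):
    A=np.array([[np.cos(yaw),-np.sin(yaw),0],[np.sin(yaw),np.cos(yaw),0],[0,0,1]]);o=A@[s_,l_,0];print('nest',o)
    pts=lambda L:o+np.array(L)@A.T
    for cn,n,cr,k in(('top','t_',(215,145,305,235),6.6),('scene','s_',(170,195,280,280),7)):
        cc=cam(cn)
        im=cv2.resize(cc['img'][cr[1]:cr[3],cr[0]:cr[2],::-1],None,fx=k,fy=k,interpolation=cv2.INTER_CUBIC)
        def dr(L,col):
            q=((proj(cc,pts(L))-[cr[0],cr[1]]+.5)*k).astype(int);cv2.polylines(im,[q],True,col,1)
        dr([(-.13,.085,.05),(-.13,-.085,.05),(.075,-.085,.05),(.075,.085,.05)],(0,0,255))
        dr([(-.13,.085,.0),(-.13,-.085,.0),(.075,-.085,.0),(.075,.085,.0)],(0,0,255))
        dr([(-.05,.05,.05),(-.05,-.05,.05),(.036,-.05,.05),(.036,.05,.05)],(0,160,0))
        dr([(-.054,.036,.05),(-.054,-.036,.05),(-.101,-.036,.05),(-.101,.036,.05)],(255,0,0))
        cv2.imwrite('pics/'+n+tag+'.png',im)
E
python3 -c "
from ov import *
run(.629,-.1507,.1735,'o2')"
```

```text
nest [ 0.64557204 -0.03985267  0.        ]
```

View pics/t_o2.png

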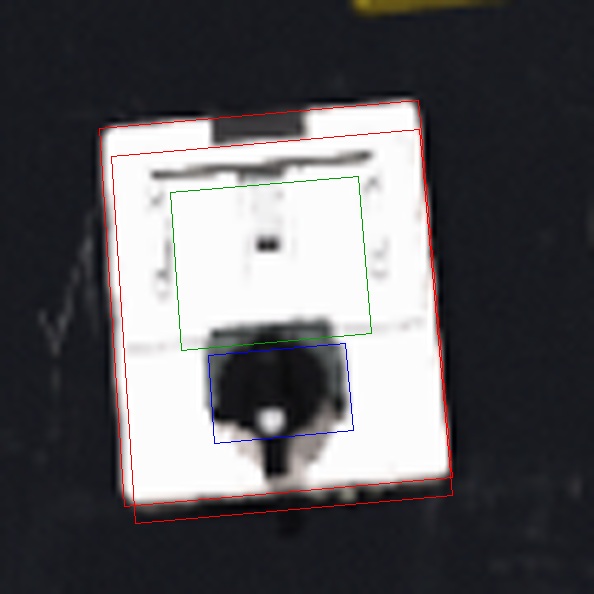

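View pics/s_o2.png

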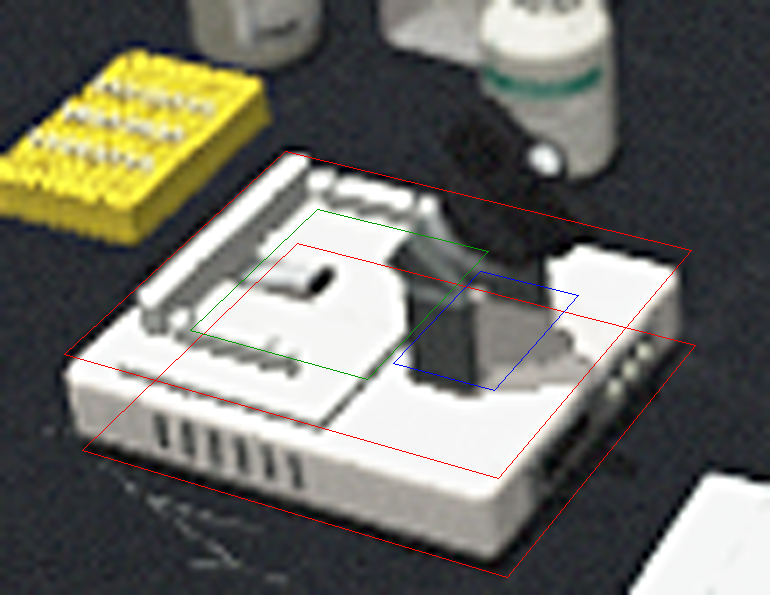

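carry_out(deltas=[[[0,0,0,35,-11,0,1],[0,0,0,35,-11,0,1],[0,0,0,35,-11,0,1],[0,0,0,35,-11,0,1],[0,0,0,35,-11,0,1],[0,0,0,35,-11,0,1],[0,0,0,35,-11,0,1],[0,0,0,35,-12,0,1],[0,0,0,35,-12,0,1],[0,0,0,35,-12,0,1],[0,0,0,0,0,0,1]]])

```text
t: 1.42
ee_pos: [0.5191, -0.3023, 0.2503]
tool_rot: [-3.073, -0.647, -0.004]
force: [-0.5, -1.3, -0.1]
opening: 0.0853
```

carry_out(deltas=[[[0,0,0.12,0,0,0,1],[0,0,0.12,0,0,0,1],[0,0,0.12,0,0,0,1],[0,0,0.12,0,0,0,1],[0,0,0.12,0,0,0,1],[0,0,0.12,0,0,0,1],[0,0,0.12,0,0,0,1],[0,0,0.12,0,0,0,1],[0,0,0.12,0,0,0,1],[0,0,0.12,0,0,0,1],[0,0,0.09,0,0,0,1],[0,0,0,0,0,0,1]]])

```text
t: 2.42
ee_pos: [0.5149, -0.3074, 0.2503]
tool_rot: [2.839, -1.345, 0.0]
force: [-0.0, -0.2, 0.0]
opening: 0.0856
```

Run:
```python
from h import *
st(); delta([.517,-.3055,.15],Rdown(-.88))
c=cam('top');s=cam('scene'); save(c,'t_a.png',(280,150,400,270),5);save(s,'s_a.png',(250,130,370,250),5)
```

```text
{'t': 2.4167, 'joints': [-0.6236, 0.1296, 1.489, -0.0001, 1.5229, 1.8317], 'dq': [0.0005, 0.0004, -0.0009, -0.0002, -0.0005, -0.1775], 'tau': [0.0348, -56.8791, -50.0857, 0.005, 0.0003, 2.2582], 'ee_pos': [0.5149, -0.3074, 0.2503], 'tool_rot': [2.8393, -1.3445, 0.0001], 'force': [-0.0008, -0.1697, 0.0413], 'moment': [0.0285, 0.0171, 0.0308], 'opening': 0.0856}
t 2.42 shift(cur axes) mm [ -0.2  -2.8 100.3] rot [ 0.     -0.0001 -0.0045] shift(after rot) [ -0.2  -2.8 100.3] F [-0.  -0.2  0. ] M [0.03 0.02 0.03] open 0.0856
```

View pics/s_a.png

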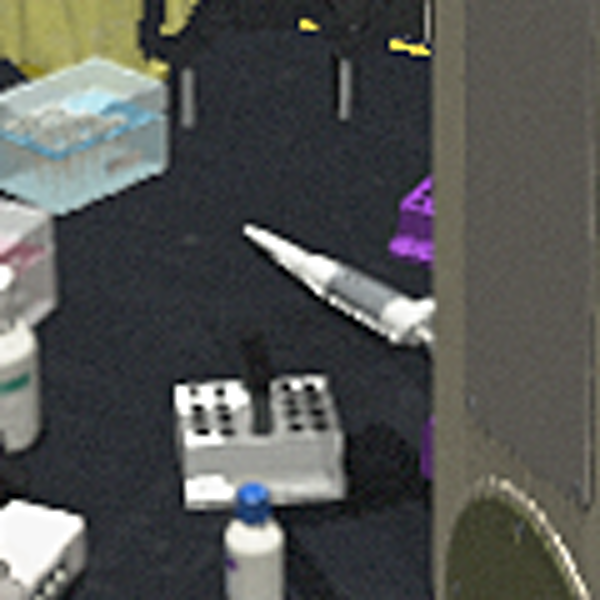

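Run:
```python
from h import *
c=cam('top');s=cam('scene')
yaw=.1735;A=np.array([[np.cos(yaw),np.sin(yaw)],[-np.sin(yaw),np.cos(yaw)]])
for n,a,b in [('roller',(267,243),(322,279)),('stopL',(153,175),(148,300)),('stopR',(370,155),(300,158)),('dot',(271,420),(545,160)),('cornBL',(103,130),(70,372)),('cornFL',(128,500),(490,495)),('cornFR',(447,475),(678,268)),('cornBR',(416,103),(300,155)),('brkBackL',(210,332),(412,290)),('seam',(127,348),(322,428))]:
    u=(np.array(a)+.5)/6.6-.5+[215,145];v=(np.array(b)+.5)/7-.5+[170,195]
    P,e=tri(c,u,s,v);print(n,P.round(4),'bathframe s,l',(A@P[:2]).round(4),'gap',round(e,4))
```

```text
roller [ 0.6476 -0.0391  0.0536] bathframe s,l [ 0.6311 -0.1503] gap 0.0006
stopL [0.6791 0.0253 0.0674] bathframe s,l [ 0.6732 -0.0923] gap 0.0074
stopR [ 0.6977 -0.0877  0.0703] bathframe s,l [ 0.6721 -0.2069] gap 0.0058
dot [ 0.5354 -0.0582  0.1413] bathframe s,l [ 0.5173 -0.1497] gap 0.0
cornBL [0.7061 0.0558 0.0397] bathframe s,l [ 0.7051 -0.0669] gap 0.002
cornFL [0.508  0.0211 0.039 ] bathframe s,l [ 0.504  -0.0669] gap 0.0002
cornFR [ 0.5357 -0.1428  0.0411] bathframe s,l [ 0.503  -0.2331] gap 0.0023
cornBR [ 0.7298 -0.1115  0.0498] bathframe s,l [ 0.6996 -0.2358] gap 0.0058
brkBackL [ 0.5855 -0.0206  0.0836] bathframe s,l [ 0.5732 -0.1214] gap 0.0113
seam [0.5875 0.0296 0.0437] bathframe s,l [ 0.5838 -0.0723] gap 0.0005
```

carry_out(deltas=[[[0,0,0,0,-2.5,30,1],[0,0,0,0,0,30,1],[0,0,0,0,0,30,1],[0,0,0,0,0,10,1],[0,0,0,0,0,0,1],[0,0,0,0,0,0,1]]])

```text
t: 3.12
ee_pos: [0.517, -0.3056, 0.1507]
tool_rot: [-2.843, 1.337, 0.001]
force: [-1.0, -0.3, 1.0]
opening: 0.0852
```

Run:
```python
from h import *
delta([.517,-.3055,.077],Rdown(-.88))
c=cam('top');s=cam('scene'); save(c,'t_b.png',(280,170,380,270),6);save(s,'s_b.png',(250,150,350,250),6)
```

```text
t 3.12 shift(cur axes) mm [-0.1 -0.1 73.7] rot [0.0002 0.0005 0.0007] shift(after rot) [-0.1 -0.1 73.7] F [-1.  -0.3  1. ] M [-0.03 -0.02  0.  ] open 0.0852
```

View pics/s_b.png

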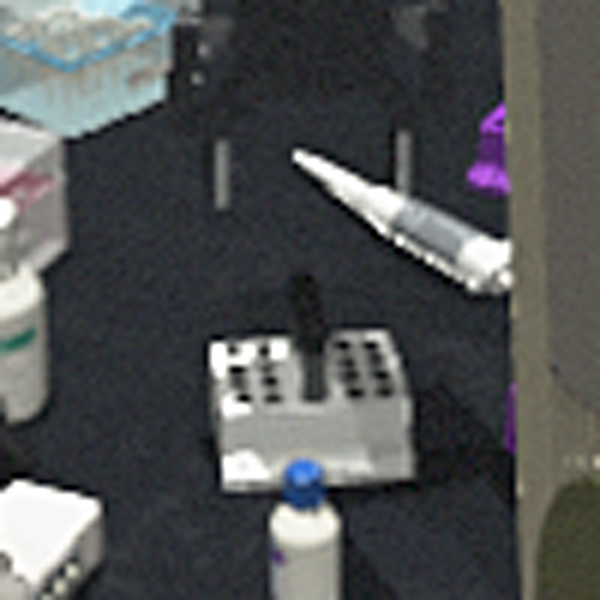

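View pics/t_b.png

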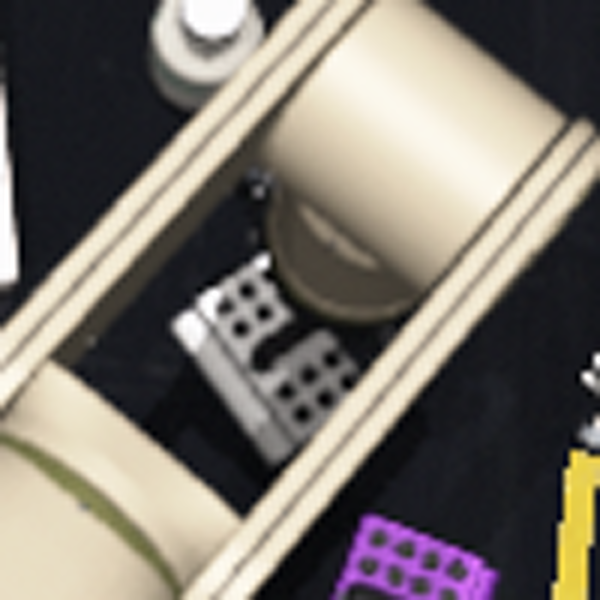

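carry_out(deltas=[[[0,0,0,0,0,25,1],[0,0,0,0,0,25,1],[0,0,0,0,0,15,1],[0,0,0,0,0,8,1],[0,0,0,0,0,0,1],[0,0,0,0,0,0,-1],[0,0,0,0,0,0,-1],[0,0,0,0,0,0,-1],[0,0,0,0,0,0,-1],[0,0,0,0,0,0,-1],[0,0,0,0,0,0,-1],[0,0,0,0,0,0,-1]]], grip_force=80)

```text
t: 4.22
ee_pos: [0.5173, -0.3058, 0.0779]
tool_rot: [2.842, -1.338, 0.001]
force: [-0.5, 0.5, 3.9]
opening: 0.0127
```

Run:
```python
from h import *
delta([.517,-.3055,.077],Rdown(-.88))
s=cam('scene'); save(s,'s_c.png',(250,150,350,250),6)
```

```text
t 4.22 shift(cur axes) mm [-0.5  0.   0.9] rot [-0.0003 -0.0008 -0.0001] shift(after rot) [-0.5  0.   0.9] F [-0.5  0.5  3.9] M [0.04 0.07 0.02] open 0.0127
```

View pics/s_c.png

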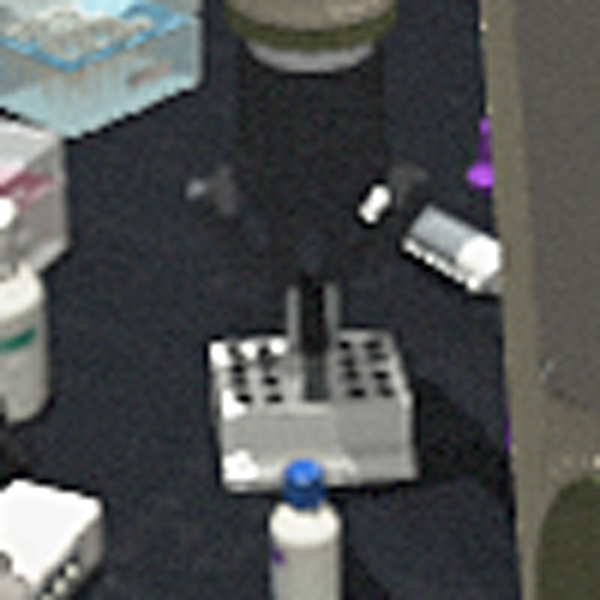

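carry_out(deltas=[[[0,0,0,0,0,-5,-1],[0,0,0,0,0,-10,-1],[0,0,0,0,0,-20,-1],[0,0,0,0,0,-25,-1],[0,0,0,0,0,-30,-1],[0,0,0,0,0,-30,-1],[0,0,0,0,0,-25,-1],[0,0,0,0,0,-15,-1],[0,0,0,0,0,-10,-1],[0,0,0,0,0,0,-1]]])

```text
t: 5.1
ee_pos: [0.5178, -0.3062, 0.2504]
tool_rot: [2.842, -1.338, 0.006]
force: [0.2, -0.4, -3.2]
opening: 0.0128
```

carry_out(deltas=[[[0,0,-0.06,0,0,0,-1],[0,0,-0.1,0,0,0,-1],[0,0,-0.1,0,0,0,-1],[0,0,-0.1,0,0,0,-1],[0,0,-0.1,0,0,0,-1],[0,0,-0.1,0,0,0,-1],[0,0,-0.1,0,0,0,-1],[0,0,-0.1,0,0,0,-1],[0,0,-0.1,0,0,0,-1],[0,0,-0.1,0,0,0,-1],[0,0,-0.09,0,0,0,-1],[0,0,0,0,0,0,-1]]])

```text
t: 6.1
ee_pos: [0.5161, -0.305, 0.245]
tool_rot: [-3.127, -0.273, 0.004]
force: [-0.5, 0.2, -3.8]
opening: 0.0129
```

Run:
```python
from h import *
delta([.648,-.0388,.245],Rdown(.1735))
s=cam('scene'); save(s,'s_d.png',(230,80,370,220),4.2)
s=cam('top'); save(s,'t_d.png',(270,130,410,270),4.2)
```

```text
t 6.1 shift(cur axes) mm [ 1.760e+02 -2.394e+02  2.000e-01] rot [-0.0026  0.0025  0.0005] shift(after rot) [ 175.8 -239.5   -0. ] F [-0.5  0.2 -3.8] M [ 0.06 -0.01 -0.04] open 0.0129
```

View pics/s_d.png

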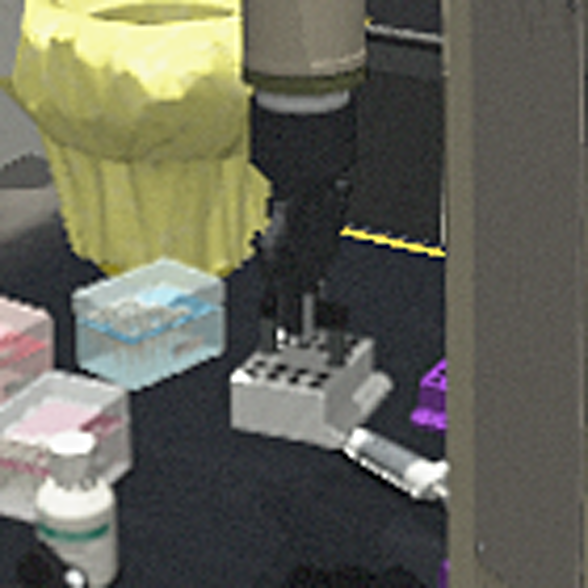

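View pics/t_d.png

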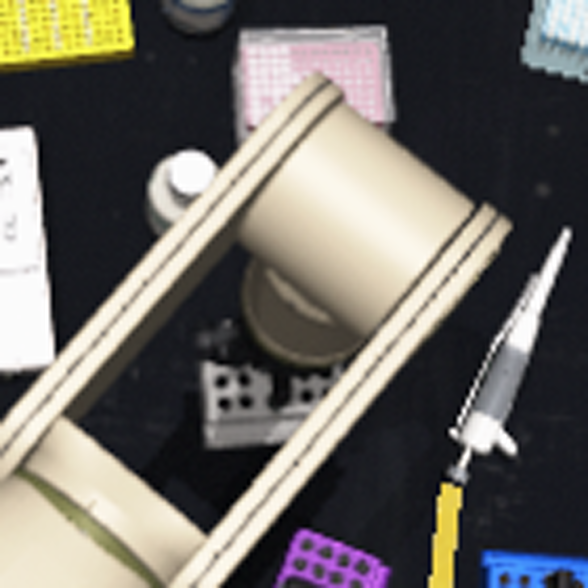

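carry_out(deltas=[[[0,0,0,8,-10,0,-1],[0,0,0,16,-21,0,-1],[0,0,0,19,-26,0,-1],[0,0,0,19,-26,0,-1],[0,0,0,19,-26,0,-1],[0,0,0,19,-26,0,-1],[0,0,0,19,-26,0,-1],[0,0,0,19,-26,0,-1],[0,0,0,18,-26,0,-1],[0,0,0,12,-16,0,-1],[0,0,0,8,-10,0,-1],[0,0,0,0,0,0,-1]]])

```text
t: 7.2
ee_pos: [0.6507, -0.0372, 0.2467]
tool_rot: [-3.129, -0.269, 0.001]
force: [0.6, -1.0, -4.3]
opening: 0.0127
```

carry_out(deltas=[[[0,0,0,0,0,10,-1],[0,0,0,0,0,25,-1],[0,0,0,0,0,15,-1],[0,0,0,0,0,5,-1],[0,0,0,0,0,0,-1],[0,0,0,0,0,0,-1]]])

```text
t: 7.7
ee_pos: [0.6498, -0.0413, 0.1923]
tool_rot: [3.13, 0.264, -0.001]
force: [1.1, 0.7, -3.6]
opening: 0.0128
```

Run:
```python
from h import *
delta([.648,-.0388,.180],Rdown(.1735))
s=cam('scene'); save(s,'s_e.png',(150,160,290,270),5.5)
s=cam('top'); save(s,'t_e.png',(200,120,320,240),5)
```

```text
t 7.7 shift(cur axes) mm [-1.3 -2.8 12.3] rot [ 0.      0.0004 -0.0052] shift(after rot) [-1.3 -2.8 12.3] F [ 1.1  0.7 -3.6] M [ 0.02 -0.03  0.01] open 0.0128
```

View pics/s_e.png

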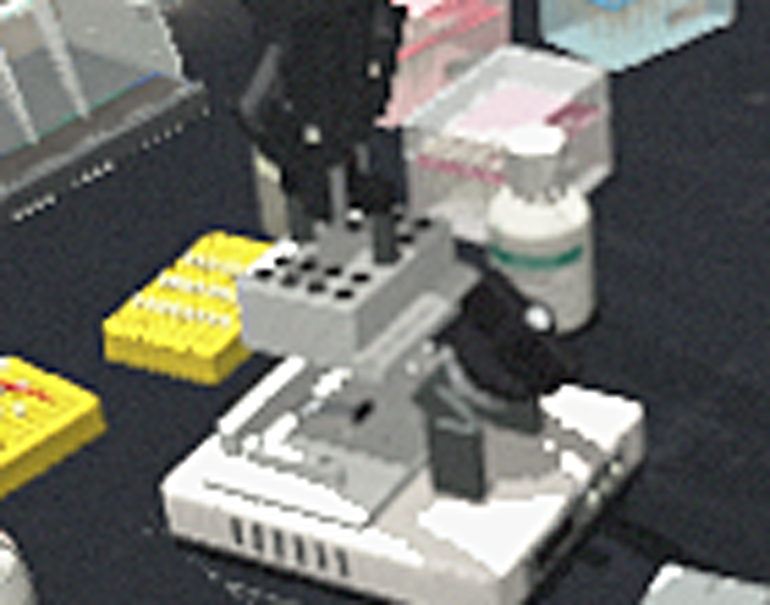

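View pics/t_e.png

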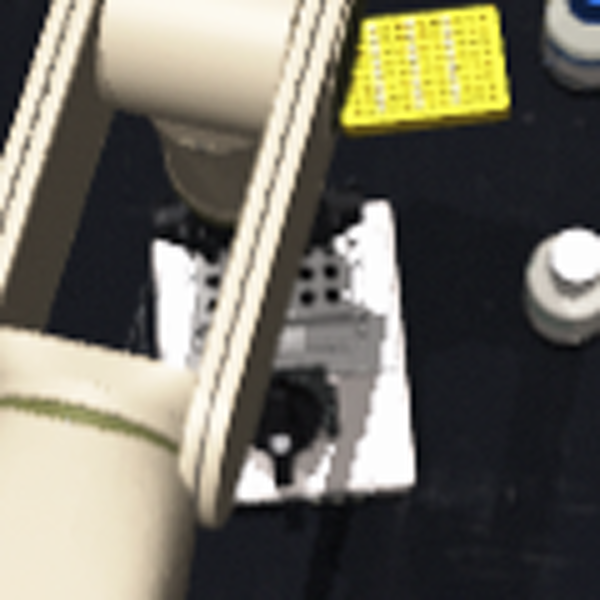

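carry_out(deltas=[[[0,0,-0.005,-1.2,-2.8,10,-1],[0,0,0,0,0,12,-1],[0,0,0,0,0,6,-1],[0,0,0,0,0,0,-1],[0,0,0,0,0,0,-1],[0,0,0,0,0,0,-1]]])

```text
t: 8.3
ee_pos: [0.6485, -0.0377, 0.1643]
tool_rot: [-3.13, -0.274, 0.0]
force: [0.5, 0.2, -3.1]
opening: 0.0128
```

Run:
```python
from h import *
delta([.648,-.0388,.1275],Rdown(.1735))
s=cam('scene'); save(s,'s_f.png',(160,180,270,270),7)
s=cam('top'); save(s,'t_f.png',(215,145,305,235),6.6)
```

```text
t 8.3 shift(cur axes) mm [-0.6  1.  36.8] rot [-0.      0.0001  0.0014] shift(after rot) [-0.6  1.  36.8] F [ 0.5  0.2 -3.1] M [-0.   -0.05  0.01] open 0.0128
```

View pics/s_f.png

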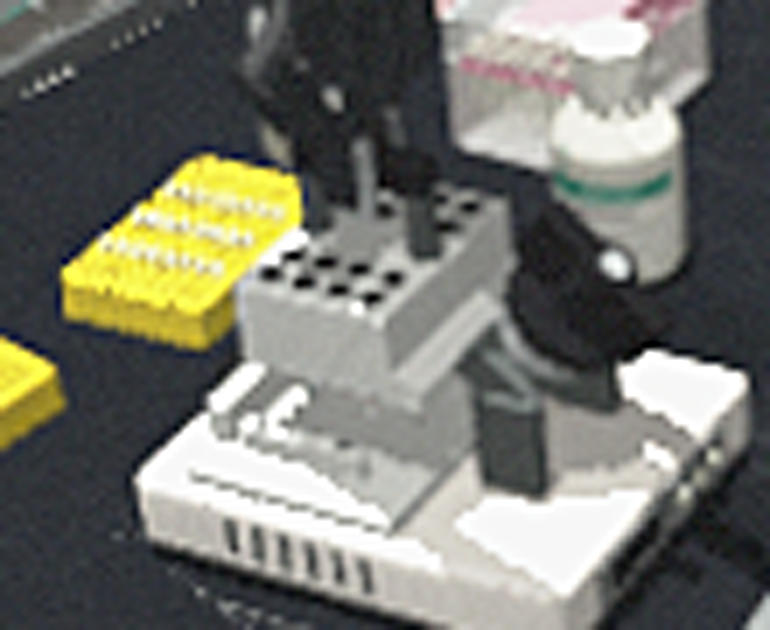

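View pics/t_f.png

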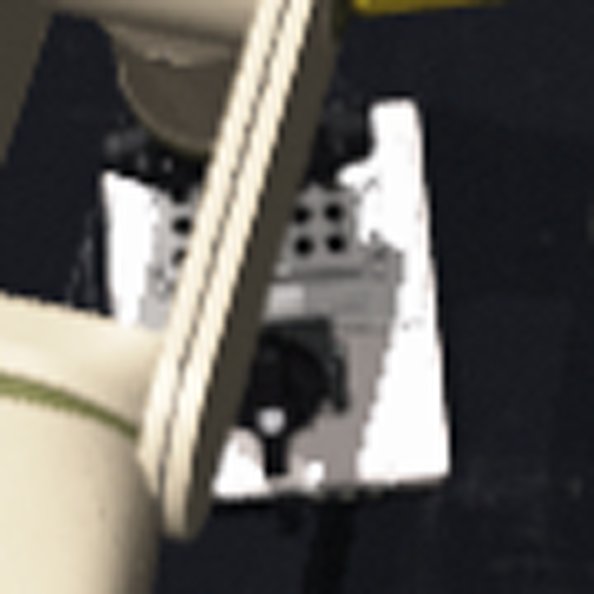

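carry_out(deltas=[[[0,0,0,-0.5,1,8,-1],[0,0,0,0,0,7,-1],[0,0,0,0,0,5,-1],[0,0,0,0,0,0,-1],[0,0,0,0,0,0,-1],[0,0,0,0,0,0,-1]]])

```text
t: 8.9
ee_pos: [0.6481, -0.0388, 0.1442]
tool_rot: [-3.13, -0.274, 0.0]
force: [0.3, -1.1, -3.0]
opening: 0.0129
```

Run:
```python
from h import *
delta([.648,-.0388,.1275],Rdown(.1735))
s=cam('scene'); save(s,'s_g.png',(160,180,270,270),7)
```

```text
t 8.9 shift(cur axes) mm [-0.1 -0.  16.7] rot [-0.      0.0002  0.0013] shift(after rot) [-0.1 -0.  16.7] F [ 0.3 -1.1 -3. ] M [-0.05  0.01  0.01] open 0.0129
```

View pics/s_g.png

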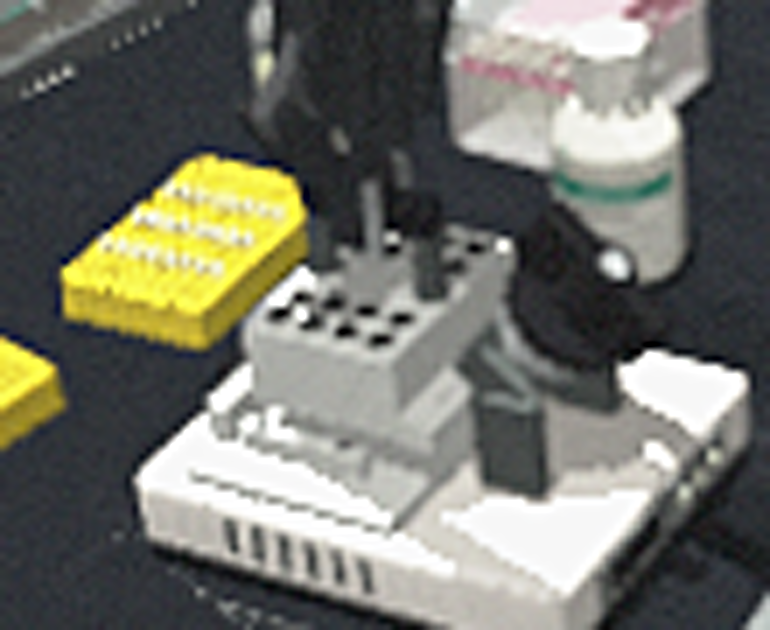

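No contact so far; the block is just above the stop and guides. I continue in small steps, reading the force.

carry_out(deltas=[[[0,0,0,0,0,3,-1],[0,0,0,0,0,3,-1],[0,0,0,0,0,0,-1],[0,0,0,0,0,0,-1]]])

```text
t: 9.28
ee_pos: [0.6478, -0.0388, 0.1379]
tool_rot: [-3.129, -0.274, 0.001]
force: [-0.9, 0.3, -3.6]
opening: 0.0131
```

carry_out(deltas=[[[0,0,0,0,0,3,-1],[0,0,0,0,0,2,-1],[0,0,0,0,0,0,-1],[0,0,0,0,0,0,-1]]])

```text
t: 9.62
ee_pos: [0.648, -0.0389, 0.1331]
tool_rot: [-3.13, -0.274, 0.0]
force: [-0.8, 0.6, -3.4]
opening: 0.0126
```

Run:
```python
from h import *
delta([.648,-.0388,.1275],Rdown(.1735))
s=cam('scene'); save(s,'s_h.png',(160,180,270,270),7)
```

```text
t 9.62 shift(cur axes) mm [ 0.  -0.1  5.6] rot [-0.0001  0.0003  0.0013] shift(after rot) [ 0.  -0.1  5.6] F [-0.8  0.6 -3.4] M [ 0.02 -0.04 -0.05] open 0.0126
```

View pics/s_h.png

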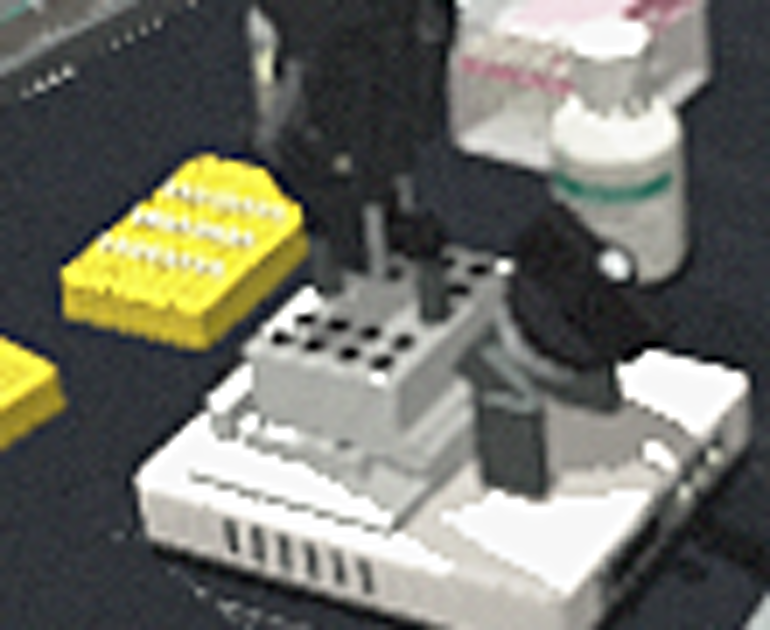

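carry_out(deltas=[[[0,0,0,0,0,2,-1],[0,0,0,0,0,1.5,-1],[0,0,0,0,0,0,-1],[0,0,0,0,0,0,-1]]])

```text
t: 10.0
ee_pos: [0.648, -0.0388, 0.1296]
tool_rot: [-3.13, -0.274, 0.0]
force: [-0.6, 0.5, -3.0]
opening: 0.0127
```

carry_out(deltas=[[[0,0,0,0,0,1.5,-1],[0,0,0,0,0,0,-1],[0,0,0,0,0,0,-1]]])

```text
t: 10.25
ee_pos: [0.6481, -0.0388, 0.1282]
tool_rot: [-3.13, -0.274, 0.0]
force: [-0.3, 0.6, -3.0]
opening: 0.0129
```

carry_out(deltas=[[[0,0,0,0,0,0.5,-1],[0,0,0,0,0,0,-1],[0,0,0,0,0,0,-1]]])

```text
t: 10.5
ee_pos: [0.6482, -0.0388, 0.128]
tool_rot: [-3.13, -0.274, -0.0]
force: [-1.0, 0.5, -1.4]
opening: 0.0127
```

Run:
```python
from h import *
delta([.648,-.0388,.1275],Rdown(.1735))
s=cam('scene'); save(s,'s_i.png',(160,180,270,270),7)
s=cam('top'); save(s,'t_i.png',(215,145,305,235),6.6)
```

```text
t 10.5 shift(cur axes) mm [-0.2 -0.   0.5] rot [-0.     -0.0002  0.0014] shift(after rot) [-0.2 -0.   0.5] F [-1.   0.5 -1.4] M [ 0.05  0.16 -0.01] open 0.0127
```

View pics/s_i.png

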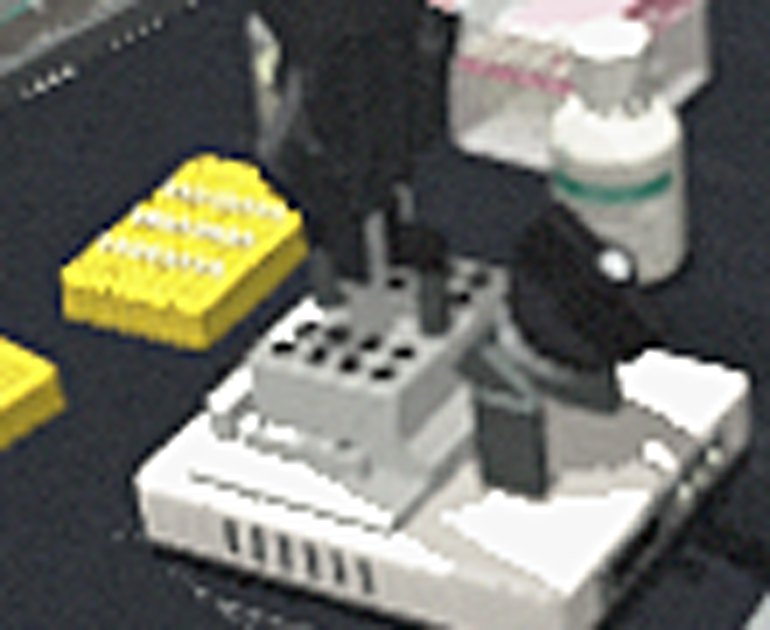

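View pics/t_i.png

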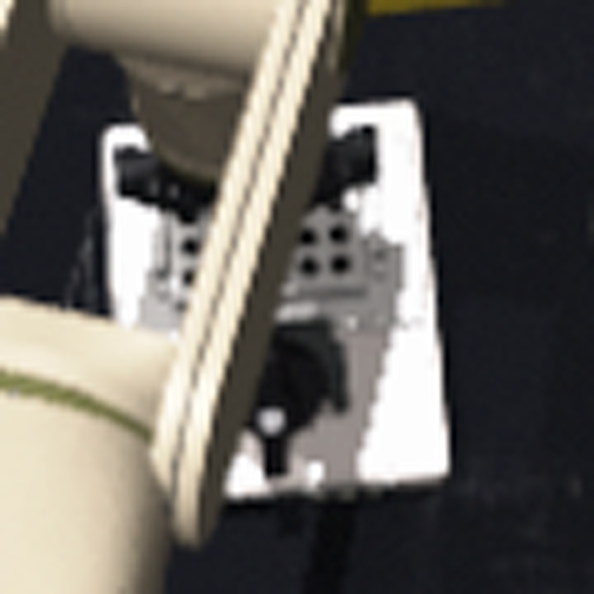

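Contact came at TCP z = 0.128, exactly 50 mm above where the block was gripped on the table, so it sits on the nest floor. I release it and look.

carry_out(deltas=[[[0,0,0,0,0,0.5,-1],[0,0,0,0,0,0,-0.4],[0,0,0,0,0,0,0.2],[0,0,0,0,0,0,0.2],[0,0,0,0,0,0,0.2],[0,0,0,0,0,-5,0.2],[0,0,0,0,0,-15,0.2],[0,0,0,0,0,-30,0.2],[0,0,0,0,0,-40,0.2],[0,0,0,0,0,-30,0.2],[0,0,0,0,0,-20,0.2]]])

```text
t: 11.52
ee_pos: [0.6493, -0.039, 0.2725]
tool_rot: [3.128, 0.274, 0.008]
force: [0.5, -0.3, 0.5]
opening: 0.0515
```

carry_out(deltas=[[[0,0,0,-20,30,0,0.2],[0,0,0,-30,30,0,0.2],[0,0,0,-40,0,0,0.2],[0,0,0,-40,0,0,0.2],[0,0,0,-40,0,0,0.2],[0,0,0,-40,0,0,0.2],[0,0,0,0,0,0,0.2]]])

```text
t: 12.1
ee_pos: [0.4461, -0.1341, 0.2663]
tool_rot: [-3.13, -0.271, 0.006]
force: [0.1, -0.8, -0.2]
opening: 0.0511
```

Run:
```python
from h import *
st()
s=cam('scene'); save(s,'s_j.png',(160,190,270,280),7);save(s,'s_jf.png')
s=cam('top'); save(s,'t_j.png',(215,145,305,235),6.6)
```

```text
{'t': 12.1, 'joints': [-0.401, -0.2429, 1.8185, -0.0015, 1.5695, 0.9968], 'dq': [0.037, 0.1024, -0.1251, 0.0286, -0.0588, 0.0645], 'tau': [-1.1455, -44.3124, -51.0099, -0.2738, 0.3694, -0.9325], 'ee_pos': [0.4461, -0.1341, 0.2663], 'tool_rot': [-3.1295, -0.2715, 0.006], 'force': [0.0989, -0.7734, -0.1725], 'moment': [0.0132, 0.0307, -0.0534], 'opening': 0.0511}
```

View pics/s_j.png

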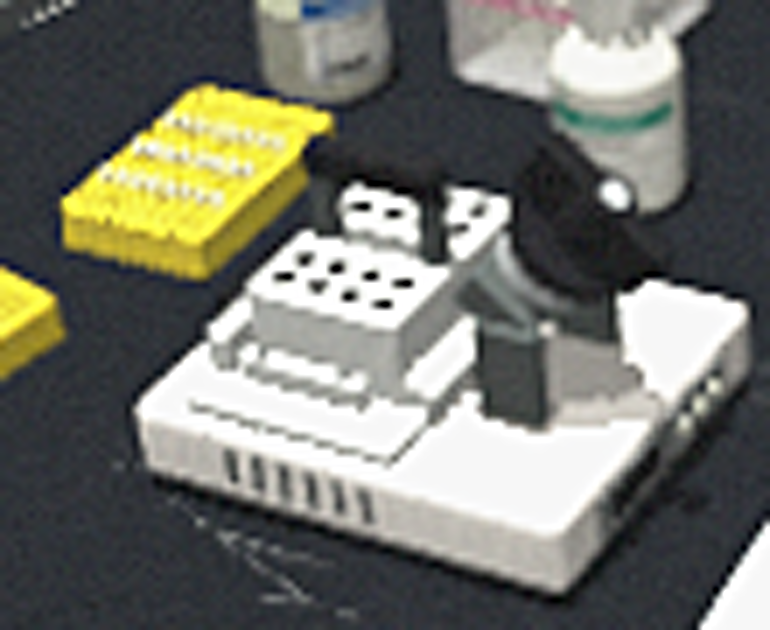

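View pics/t_j.png

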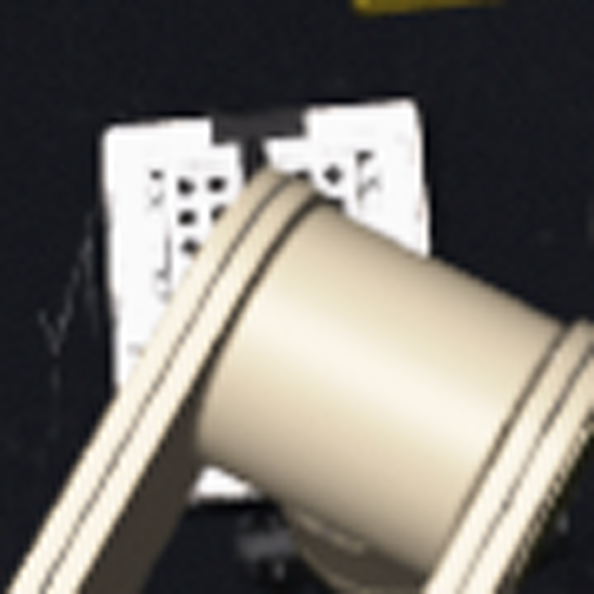

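The block sits flat in the nest, with its foot toward the knob in the scene crop at about (440,365). I move aside to get a clear view of the knob.

carry_out(deltas=[[[0,0,0,-10,40,0,0.2],[0,0,0,-10,40,0,0.2],[0,0,0,-10,40,0,0.2],[0,0,0,0,40,0,0.2],[0,0,0,0,40,0,0.2],[0,0,0,0,0,0,0.2]]])

```text
t: 12.7
ee_pos: [0.4581, -0.3422, 0.2655]
tool_rot: [3.129, 0.269, -0.002]
force: [0.3, 0.1, -0.2]
opening: 0.0511
```

Run:
```python
from h import *
s=cam('scene'); save(s,'s_k.png',(225,195,265,235),15)
c=cam('top'); save(c,'t_k.png',(235,185,275,230),13); save(c,'t_kf.png')
```

```text
(no output)
```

View pics/s_k.png

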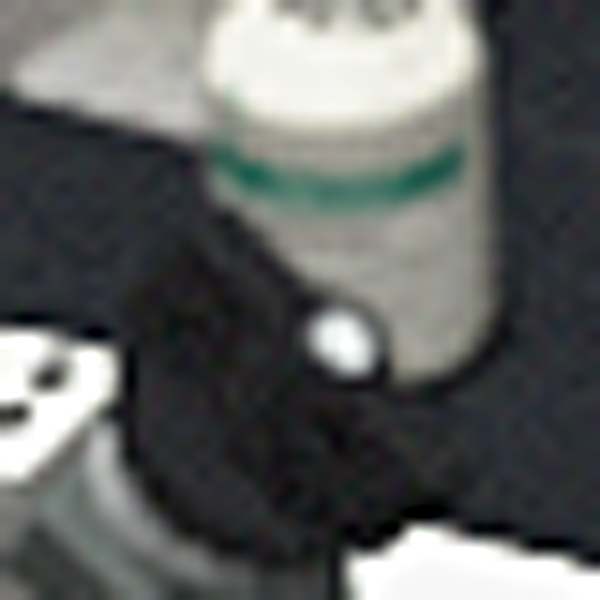

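View pics/t_k.png

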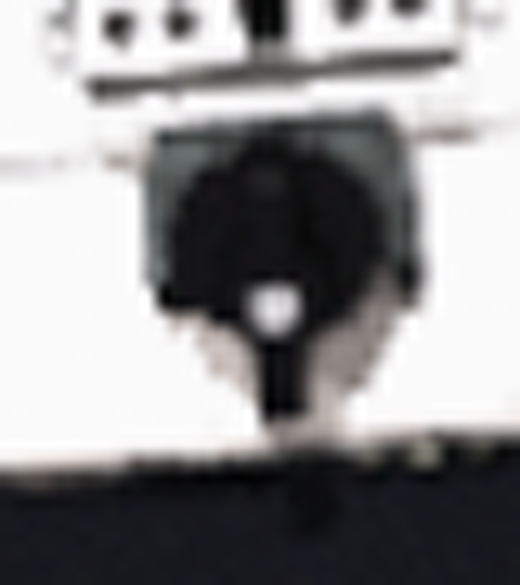

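View pics/t_kf.png

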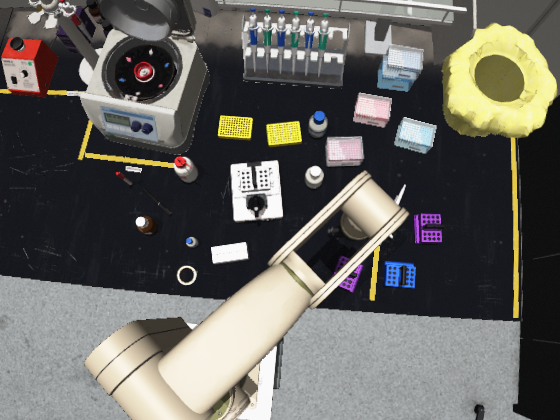

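```bash
cat >> h.py <<'E'
YAW=.1735
B=np.array([[np.cos(YAW),-np.sin(YAW),0],[np.sin(YAW),np.cos(YAW),0],[0,0,1]])
NEST=B@np.array([.631,-.150,.05])
KZ=B@np.array([-np.sin(np.radians(40)),0,np.cos(np.radians(40))])
KD=B@np.array([-np.cos(np.radians(40)),0,-np.sin(np.radians(40))]) # downhill to front
KL=B@np.array([0,1.,0])
E
python3 - <<'E'
from h import *
c=cam('top');s=cam('scene')
rt=lambda p,k,o:(np.array(p,float)+.5)/k-.5+o
D,e=tri(c,rt((274,308),13,[235,185]),s,rt((343,342),15,[225,195]));print('dot',D,e,'bath',B.T@(D-NEST))
def onpl(c,uv,P,n):
    o,d=ray(c,uv);return o+d*(((P-o)@n)/(d@n))[:,None]
T=onpl(c,rt([(283,415),(266,145),(274,308)],13,[235,185]),D,KZ)
for t in T: r=t-D;print('along',r@KD,'lat',r@KL)
for t in onpl(s,rt([(455,480),(190,225),(215,215)],15,[225,195]),D,KZ): r=t-D;print('S along',r@KD,'lat',r@KL)
G=D-.007*KZ;print('grip',G)
E
```

```text
dot [ 0.5352809  -0.05812246  0.14162694] 0.00017249590401729705 bath [-0.11378922  0.00034415  0.09162694]
along 0.030303918197187453 lat 0.0007871671671789481
along -0.04465259614158221 lat -0.0026082228586801473
along 9.027919297095391e-05 lat -3.0165851501383445e-05
S along 0.03209918520739698 lat 0.005338656891467617
S along -0.034873646940031006 lat 0.00646968610226464
S along -0.03300030770968844 lat -9.390677998052897e-05
grip [ 0.53971286 -0.05734571  0.13626463]
```

```bash
cat >> h.py <<'E'
G0=np.array([.5397,-.0573,.1363])
def Rk(phi=0.): # phi: tool turn about tool z from x=uphill
    x=-KD;z=-KZ;y=np.cross(z,x);return np.c_[x,y,z]@R.from_rotvec([0,0,phi]).as_matrix()
E
python3 - <<'E'
from h import *
st(); P=G0+.11*KZ; print(P); delta(P,Rk()); delta(P,Rdown(YAW))
E
```

```text
{'t': 12.9, 'joints': [-0.7227, 0.0376, 1.5553, 0.0004, 1.5489, 0.6728], 'dq': [0.0147, -0.032, 0.0202, -0.0021, -0.0007, -0.0035], 'tau': [-1.0411, -51.0059, -50.4462, -0.0871, -0.0752, -0.011], 'ee_pos': [0.4583, -0.3357, 0.2673], 'tool_rot': [-3.1291, -0.275, -0.0003], 'force': [-0.0128, 0.5958, -0.6314], 'moment': [0.0425, -0.0009, 0.0023], 'opening': 0.051}
[ 0.47005491 -0.06950615  0.22056489]
t 12.9 shift(cur axes) mm [  58.  -260.    46.9] rot [-0.001   0.6979  0.0016] shift(after rot) [  14.1 -260.1   72.8] F [-0.   0.6 -0.6] M [ 0.04 -0.    0.  ] open 0.051
t 12.9 shift(cur axes) mm [  58.  -260.    46.9] rot [-0.0004 -0.0002  0.0018] shift(after rot) [  57.6 -260.1   46.8] F [-0.   0.6 -0.6] M [ 0.04 -0.    0.  ] open 0.051
```

carry_out(deltas=[[[0,0,0,0,-20,0,0.1],[0,0,0,0,-40,0,0.1],[0,0,0,0,-40,0,0.1],[0,0,0,0,-40,0,0.1],[0,0,0,0,-40,0,0.1],[0,0,0,0,-40,0,0.1],[0,0,0,10,-30,0,0.1],[0,0,0,10,-10,0,0.1],[0,0,0,0,0,0,0.1]]])

```text
t: 13.65
ee_pos: [0.4327, -0.0727, 0.2684]
tool_rot: [-3.129, -0.283, -0.005]
force: [0.8, -0.2, 0.9]
opening: 0.0471
```

carry_out(deltas=[[[0,0.1,0,0,0,0,0.1],[0,0.1,0,0,0,0,0.1],[0,0.1,0,0,0,0,0.1],[0,0.1,0,0,0,0,0.1],[0,0.1,0,0,0,0,0.1],[0,0.1,0,0,0,0,0.1],[0,0.098,0,0,0,0,0.1],[0,0,0,0,0,0,0.1],[0,0,0,0,0,0,0.1]]])

```text
t: 14.4
ee_pos: [0.4537, -0.089, 0.2661]
tool_rot: [-2.884, -0.256, -1.019]
force: [-0.9, -0.2, -0.2]
opening: 0.047
```

Run:
```python
from h import *
st(); P=G0+.07*KZ; delta(P,Rk()); delta(G0,Rk())
s=cam('scene'); save(s,'s_l.png',(180,120,300,240),5)
```

```text
{'t': 14.4, 'joints': [-0.6887, -0.8929, 2.3791, 0.5422, 1.2333, 0.6335], 'dq': [0.0423, -0.0096, -0.0488, -0.0314, 0.0145, 0.0309], 'tau': [-1.1367, -11.5988, -51.5906, 4.2138, -2.9857, -0.7912], 'ee_pos': [0.4537, -0.089, 0.2661], 'tool_rot': [-2.8843, -0.2559, -1.0187], 'force': [-0.9207, -0.1818, -0.2279], 'moment': [-0.0784, 0.3475, -0.0437], 'opening': 0.047}
t 14.4 shift(cur axes) mm [-12.8 -15.1  87.9] rot [-0.0145  0.018  -0.0018] shift(after rot) [-14.3 -16.4  87.5] F [-0.9 -0.2 -0.2] M [-0.08  0.35 -0.04] open 0.047
t 14.4 shift(cur axes) mm [-11.5 -14.1 157.9] rot [-0.0145  0.018  -0.0018] shift(after rot) [-14.3 -16.4 157.5] F [-0.9 -0.2 -0.2] M [-0.08  0.35 -0.04] open 0.047
```

View pics/s_l.png

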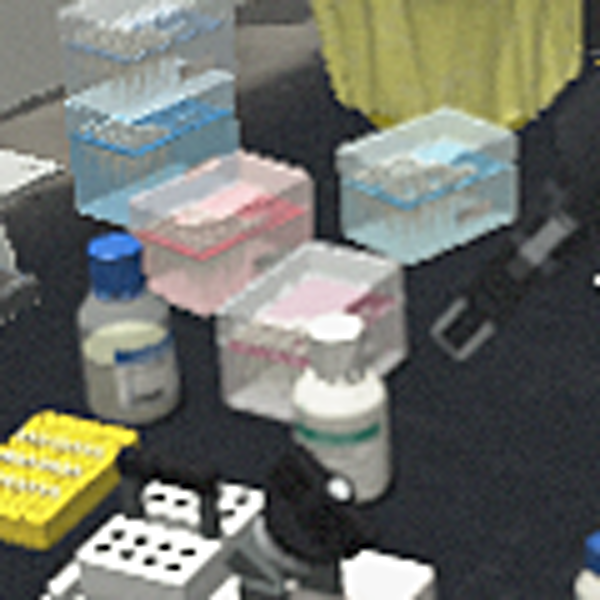

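carry_out(deltas=[[[0,0,0,0,0,20,0.1],[0,0,0,-4,-5,20,0.1],[0,0,0,-4,-5,10,0.1],[0,0,0,0,0,0,0.1]]])

```text
t: 14.78
ee_pos: [0.4772, -0.0711, 0.222]
tool_rot: [-2.882, -0.265, -1.017]
force: [-1.0, -0.2, -0.2]
opening: 0.0471
```

Run:
```python
from h import *
st(); P=G0+.07*KZ; delta(P,Rk()); delta(G0,Rk())
```

```text
{'t': 14.7833, 'joints': [-0.5887, -0.8091, 2.4166, 0.5313, 1.0818, 0.654], 'dq': [-0.0313, -0.0193, -0.0342, 0.0165, 0.0462, -0.0229], 'tau': [0.1416, -15.6853, -54.8359, 3.3906, -3.8003, 0.171], 'ee_pos': [0.4772, -0.0711, 0.222], 'tool_rot': [-2.8819, -0.2648, -1.0167], 'force': [-1.032, -0.2043, -0.1985], 'moment': [-0.0715, 0.3308, 0.0047], 'opening': 0.0471}
t 14.78 shift(cur axes) mm [-5.4 -2.1 36.9] rot [-0.0187  0.0187  0.003 ] shift(after rot) [-6.1 -2.8 36.7] F [-1.  -0.2 -0.2] M [-0.07  0.33  0.  ] open 0.0471
t 14.78 shift(cur axes) mm [ -4.1  -0.8 106.9] rot [-0.0187  0.0187  0.003 ] shift(after rot) [ -6.1  -2.8 106.7] F [-1.  -0.2 -0.2] M [-0.07  0.33  0.  ] open 0.0471
```

carry_out(deltas=[[[-0.018,0.018,0.003,-4,-1,20,0.1],[0,0,0,-1,-1,20,0.1],[0,0,0,0,0,20,0.1],[0,0,0,0,0,5,0.1],[0,0,0,0,0,0,0.1],[0,0,0,0,0,0,0.1]]])

```text
t: 15.28
ee_pos: [0.5147, -0.0643, 0.1717]
tool_rot: [-2.886, -0.249, -1.055]
force: [0.3, -0.5, -0.4]
opening: 0.047
```

Run:
```python
from h import *
st(); delta(G0,Rk())
s=cam('scene'); save(s,'s_m.png',(190,150,290,250),6)
s=cam('top'); save(s,'t_m.png',(205,155,305,255),6)
```

```text
{'t': 15.2833, 'joints': [-0.4986, -0.6363, 2.4236, 0.5606, 0.8525, 0.634], 'dq': [-0.0139, -0.0226, 0.0013, 0.0038, -0.0026, -0.0015], 'tau': [0.4066, -19.29, -50.9934, 2.8197, -2.8704, -0.0156], 'ee_pos': [0.5147, -0.0643, 0.1717], 'tool_rot': [-2.8863, -0.2489, -1.0554], 'force': [0.3398, -0.4711, -0.4366], 'moment': [-0.0468, 0.2848, -0.0071], 'opening': 0.047}
t 15.28 shift(cur axes) mm [-3.1 -2.7 43.7] rot [ 0.0016 -0.0029 -0.0008] shift(after rot) [-3.  -2.6 43.7] F [ 0.3 -0.5 -0.4] M [-0.05  0.28 -0.01] open 0.047
```

View pics/s_m.png

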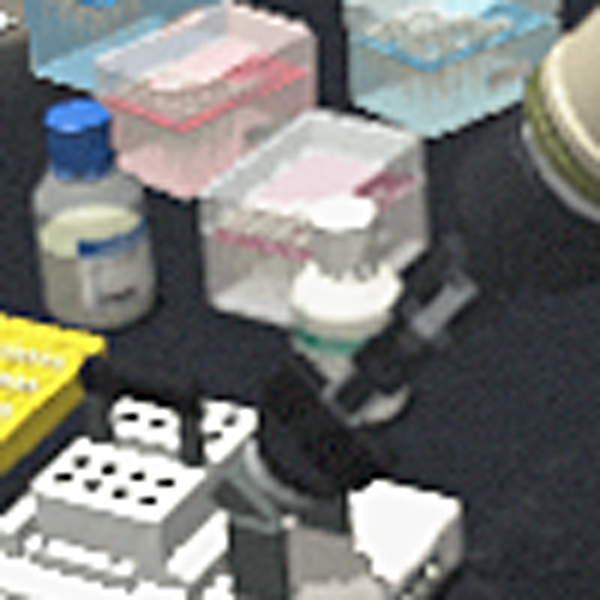

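View pics/t_m.png

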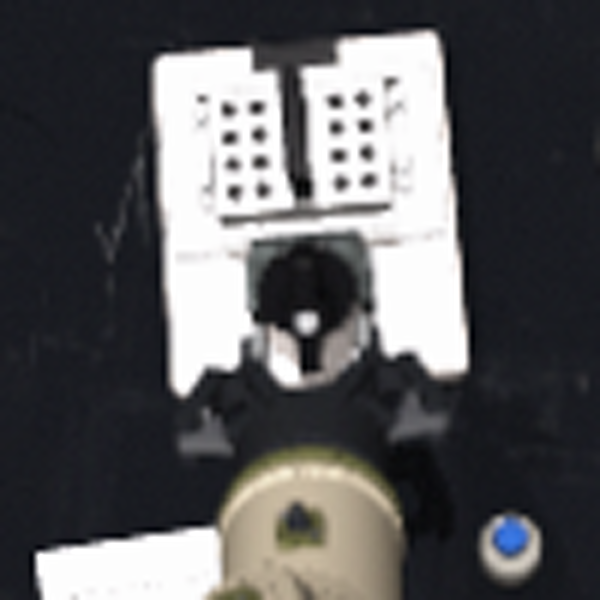

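Run:
```python
from h import *
c=cam('top'); g=cv2.cvtColor(c['img'],cv2.COLOR_RGB2GRAY)
x0,y0,x1,y1=236,165,275,195;k=12
u=cv2.resize(g[y0:y1,x0:x1],None,fx=k,fy=k,interpolation=cv2.INTER_CUBIC)
m=(u<140).astype(np.uint8);cs,_=cv2.findContours(m,cv2.RETR_LIST,cv2.CHAIN_APPROX_NONE)
W=[]
for q in cs:
    a=cv2.contourArea(q)/k/k
    if 1.5<a<12:
        M=cv2.moments(q);W.append((np.array([M['m10'],M['m01']])/M['m00']+.5)/k-.5+[x0,y0])
W=np.array(W);P=(onz(c,W,.09)-NEST)@B;print(len(W));print((P[np.lexsort((P[:,0],P[:,1]))]*1e3).round(1)[:,:2].tolist(),P.mean(0))
```

```text
18
[[31.9, -54.3], [7.5, -38.4], [23.3, -38.1], [-8.4, -38.0], [-24.5, -37.7], [23.2, -22.6], [-24.7, -22.3], [-8.6, -22.0], [7.9, -22.0], [-54.8, -12.0], [7.7, 21.8], [-24.9, 21.9], [23.7, 21.9], [-8.4, 22.2], [-8.2, 37.7], [-24.4, 37.9], [23.9, 38.2], [7.3, 38.4]] [-0.00168653 -0.00375397  0.04      ]
```

carry_out(deltas=[[[0,0,0,-3,-2.5,15,0.1],[0,0,0,0,0,15,0.1],[0,0,0,0,0,8,0.1],[0,0,0,0,0,5,0.1],[0,0,0,0,0,0,0.1],[0,0,0,0,0,0,0.1]]])

```text
t: 15.93
ee_pos: [0.5391, -0.058, 0.1359]
tool_rot: [-2.887, -0.246, -1.055]
force: [-0.2, 0.2, 0.0]
opening: 0.0471
```

Run:
```python
from h import *
st(); delta(G0,Rk())
s=cam('top'); save(s,'t_n.png',(215,165,295,245),7.5)
```

```text
{'t': 15.9333, 'joints': [-0.4455, -0.4803, 2.3964, 0.603, 0.7164, 0.5962], 'dq': [-0.0005, -0.0132, -0.0003, -0.0015, 0.0014, 0.0013], 'tau': [0.1224, -24.4002, -49.1156, 2.5793, -2.7297, -0.0431], 'ee_pos': [0.5391, -0.058, 0.1359], 'tool_rot': [-2.8866, -0.2463, -1.0553], 'force': [-0.2105, 0.1501, 0.0213], 'moment': [-0.0212, 0.2678, -0.04], 'opening': 0.0471}
t 15.93 shift(cur axes) mm [ 0.8 -0.6  0.2] rot [ 0.0022 -0.0029 -0.0025] shift(after rot) [ 0.8 -0.6  0.2] F [-0.2  0.2  0. ] M [-0.02  0.27 -0.04] open 0.0471
```

View pics/t_n.png

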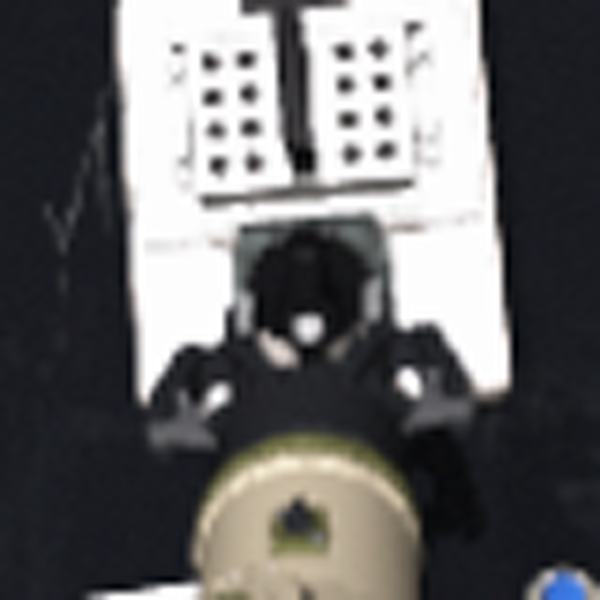

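The wells, read from the top view, give a block offset of (-0.5, 0) mm from the nest with no yaw, so it is seated. Now I grip the wing bar.

carry_out(deltas=[[[0,0,0,0.8,-0.6,0,-1],[0,0,0,0,0,0,-1],[0,0,0,0,0,0,-1],[0,0,0,0,0,0,-1],[0,0,0,0,0,0,-1],[0,0,0,0,0,0,-1]]], grip_force=30)

```text
t: 16.48
ee_pos: [0.5398, -0.0572, 0.1364]
tool_rot: [-2.887, -0.246, -1.056]
force: [-1.6, -0.4, 2.8]
opening: 0.0137
```

carry_out(deltas=[[[0,0,-0.1,0,0,-0.4,-1],[0,0,-0.1,0,0,-0.4,-1],[0,0,-0.1,0,0,-0.4,-1],[0,0,-0.1,0,0,-0.4,-1],[0,0,0,0,0,0,-1]]])

```text
t: 16.9
ee_pos: [0.5388, -0.0576, 0.1376]
tool_rot: [2.758, 0.816, 1.045]
force: [-3.9, -1.0, 4.9]
opening: 0.0134
```

Run:
```python
from h import *
s=st(); delta(G0,Rk()); Rc=R.from_rotvec(s['tool_rot']).as_matrix(); print('toolF',Rc.T@s['force'],'toolM',Rc.T@s['moment'])
s=cam('scene'); save(s,'s_p.png',(190,150,290,250),6)
```

```text
{'t': 16.9, 'joints': [-0.4445, -0.4859, 2.3968, 0.5992, 0.7193, 0.1968], 'dq': [0.0031, 0.0004, -0.0011, -0.0009, 0.0011, 0.1845], 'tau': [0.8075, -22.6827, -47.2543, 2.6129, -2.4576, -2.1577], 'ee_pos': [0.5388, -0.0576, 0.1376], 'tool_rot': [2.7584, 0.8155, 1.045], 'force': [-3.8913, -1.0066, 4.8855], 'moment': [-0.1196, 0.2346, 0.1575], 'opening': 0.0134}
t 16.9 shift(cur axes) mm [-0.1 -0.2  1.6] rot [ 0.0035 -0.0027  0.4025] shift(after rot) [-0.2 -0.2  1.6] F [-3.9 -1.   4.9] M [-0.12  0.23  0.16] open 0.0134
toolF [-0.04743211  0.34707908 -6.31668435] toolM [ 0.1375731  -0.21445838 -0.17092092]
```

View pics/s_p.png

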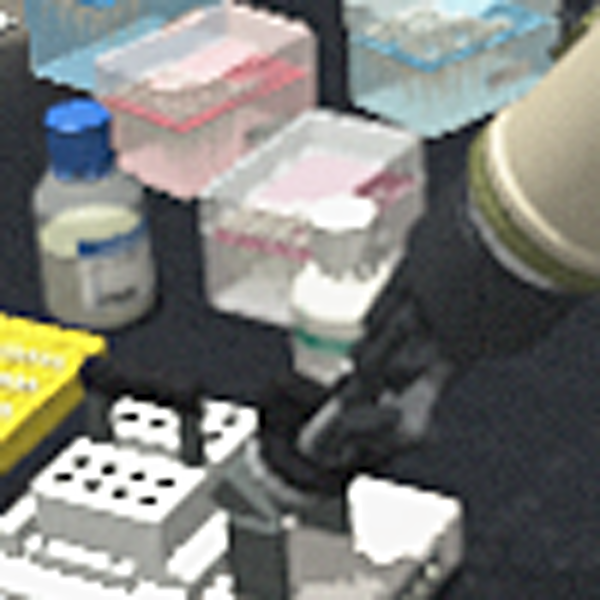

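carry_out(deltas=[[[0,0,-0.1,0,0,-0.6,-1],[0,0,-0.1,0,0,-0.6,-1],[0,0,-0.1,0,0,-0.5,-1],[0,0,-0.1,0,0,-0.5,-1],[0,0,0,0,0,0,-1]]])

```text
t: 17.37
ee_pos: [0.5376, -0.058, 0.1393]
tool_rot: [2.444, 1.291, 0.961]
force: [3.9, -1.4, 0.0]
opening: 0.0134
```

```bash
cat > q.py <<'E'
from h import *
s=telemetry.read_state(); delta(G0,Rk(),s); Rc=R.from_rotvec(s['tool_rot']).as_matrix(); print('toolF',(Rc.T@s['force']).round(2),'toolM',(Rc.T@s['moment']).round(3),'tau6',round(s['tau'][5],2),'j6',round(s['joints'][5],3))
E
python3 q.py
```

```text
t 17.37 shift(cur axes) mm [ 0.1 -0.4  3.7] rot [ 0.0049 -0.0021  0.8   ] shift(after rot) [-0.2 -0.4  3.7] F [ 3.9 -1.4  0. ] M [-0.37 -0.17 -0.21] open 0.0134
toolF [0.45 3.36 2.3 ] toolM [-0.375 -0.24  -0.092] tau6 -2.11 j6 -0.198
```

carry_out(deltas=[[[0,0,-0.1,0,0,-0.4,-1],[0,0,-0.05,0,0,-0.2,-1],[0,0,0,0,0,0,-1],[0,0,0,0,0,0,-1]]])

```text
t: 17.7
ee_pos: [0.5373, -0.0582, 0.1398]
tool_rot: [2.313, 1.444, 0.924]
force: [6.4, -1.7, -2.1]
opening: 0.0135
```

```bash
python3 q.py;python3 - <<'E'
from h import *
s=cam('scene'); save(s,'s_q.png',(200,170,280,250),7.5)
s=cam('top'); save(s,'t_q.png',(215,165,295,245),7.5)
E
```

```text
t 17.7 shift(cur axes) mm [ 0.2 -0.6  4.2] rot [ 0.0053 -0.0019  0.9438] shift(after rot) [-0.3 -0.4  4.2] F [ 6.4 -1.7 -2.1] M [-0.44 -0.38 -0.28] open 0.0135
toolF [-0.32  4.22  5.5 ] toolM [-0.573 -0.279 -0.106] tau6 -0.2 j6 -0.342
```

View pics/t_q.png

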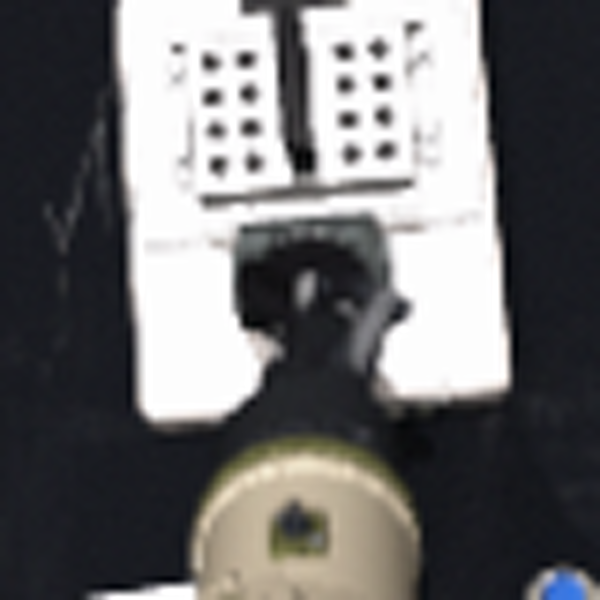

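carry_out(deltas=[[[0,0,-0.1,0,0,-0.3,-1],[0,0,-0.06,0,0,-0.2,-1],[0,0,0,0,0,0,-1],[0,0,0,0,0,0,-1]]])

```text
t: 18.13
ee_pos: [0.5371, -0.0583, 0.1402]
tool_rot: [2.16, 1.601, 0.878]
force: [7.0, -1.7, -2.2]
opening: 0.0135
```

```bash
python3 q.py
```

```text
t 18.13 shift(cur axes) mm [ 0.3 -0.6  4.8] rot [ 0.0057 -0.0016  1.1039] shift(after rot) [-0.4 -0.5  4.8] F [ 7.  -1.7 -2.2] M [-0.42 -0.36 -0.34] open 0.0135
toolF [-0.94  4.56  5.95] toolM [-0.51  -0.395 -0.047] tau6 -0.24 j6 -0.501
```

carry_out(deltas=[[[0,0,0,0,0,0,-0.4],[0,0,0,0,0,0,-0.3],[0,0,0,0,0,0,-0.3],[0,0,0,0,0,0,-0.3],[0,0,0,0,0,0,-0.3]]])

```text
t: 18.55
ee_pos: [0.5362, -0.0575, 0.1393]
tool_rot: [2.159, 1.607, 0.877]
force: [0.1, -0.8, -1.2]
opening: 0.0301
```

```bash
python3 q.py;python3 - <<'E'
from h import *
s=cam('scene'); save(s,'s_r.png',(215,185,275,245),10)
s=cam('top'); save(s,'t_r.png',(225,175,285,235),10)
E
```

```text
t 18.55 shift(cur axes) mm [-0.   0.8  4.5] rot [ 2.8000e-03 -9.0000e-04  1.1067e+00] shift(after rot) [0.7 0.4 4.5] F [ 0.1 -0.8 -1.2] M [-0.04  0.34  0.06] open 0.0301
toolF [-1.11 -0.36  0.92] toolM [ 0.331 -0.105 -0.034] tau6 0.03 j6 -0.504
```

View pics/t_r.png

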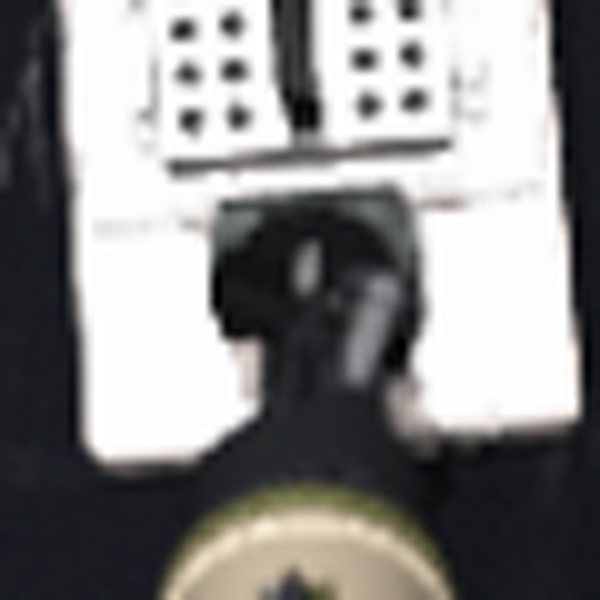

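View pics/s_r.png

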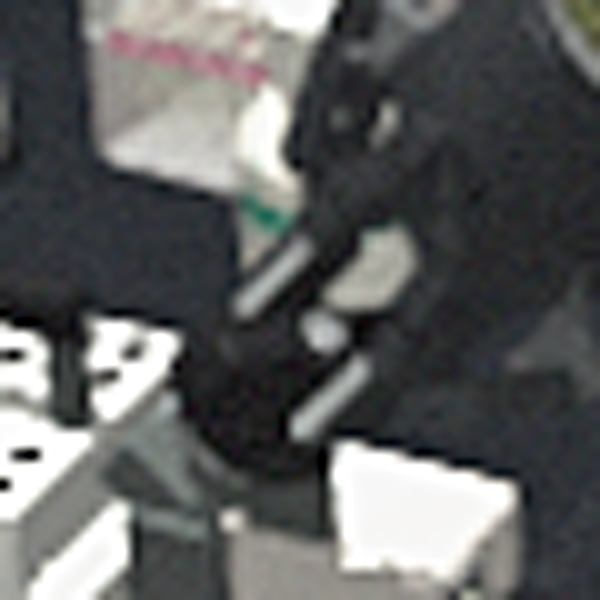

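Run:
```python
from h import *
s=cam('scene');D=np.array([.5353,-.0581,.1416]);KZ_=KZ
for d in(0,.0045,-.0025,-.005):print(d,proj(s,D+d*KZ).round(2))
g=s['img'].astype(int);m=((g.min(2)>150)&(g.max(2)-g.min(2)<40)).astype(np.uint8)
print(g[210:225,240:256].min(2))
```

```text
0 [[247.42 217.35]]
0.0045 [[248.27 216.5 ]]
-0.0025 [[246.95 217.82]]
-0.005 [[246.48 218.28]]
[[141  80  63 133 149 119  70  27  30  13  53 135 172 163 162 150]
 [ 87  61 132 170 128  61  28  26  20  52 117 160 164 158 157 151]
 [ 74 136 163 126  56  29  30  20  55 116 157 164 154 151 152 117]
 [135 164 128  57  22  30  15  59 124 161 173 164 164 164 138  81]
 [165 125  59  24  13  26  10  98 161 179 172 167 172 157 105  54]
 [131  61  15  33  29  12  30  88 124 142 141 126 127 100  54  51]
 [ 62  28  31  47  25  77 118 121  81  59  49  36  18  19  22  53]
 [ 41  37  44  48  32 121 159 164 145  77   7  21  12  41  49  36]
 [ 41  49  40  43  38 104 185 182 171 112   9  25  44  54  51  32]
 [ 50  45  47  48  37  41 160 170 137  75  19  32  50  50  55  45]
 [ 38  28  32  35  29  35  35  75  58  10  86  74  50  53  48  45]
 [ 28  35  24  20  25  41  33  27  17  85 158 127  60  49  50  39]
 [ 29   8  20  23  20  23  18  24  84 158 176 127  63  46  37  43]
 [ 20  25  23  31  24  22  12  88 151 174 142  77  47  46  43  34]
 [ 18  14  32  33  17  12  81 154 176 148  80  29  36  33  35  51]]
```

The dot centroid moved to about 2.5 mm inward of its start. It was about 4.4 mm out before release, so it dropped about 7 mm, which is the click. I go in 7 mm, regrip and turn forward, following the travel.

carry_out(deltas=[[[0,0,0,0,0.7,4,-0.3],[0,0,0,0,0,3,-0.3],[0,0,0,0,0,0,-1],[0,0,0,0,0,0,-1],[0,0,0,0,0,0,-1],[0,0,0,0,0,0,-1]]], grip_force=50)

```text
t: 19.2
ee_pos: [0.5416, -0.0572, 0.1349]
tool_rot: [2.157, 1.606, 0.877]
force: [5.1, -0.3, -0.4]
opening: 0.0132
```

```bash
python3 q.py
```

```text
t 19.2 shift(cur axes) mm [-0.1 -0.6 -2.3] rot [ 0.0038 -0.0014  1.1075] shift(after rot) [-0.5 -0.2 -2.3] F [ 5.1 -0.3 -0.4] M [-0.1  -0.08 -0.14] open 0.0132
toolF [0.49 3.65 3.52] toolM [-0.132 -0.135  0.038] tau6 -0.04 j6 -0.512
```

carry_out(deltas=[[[0,0,0.1,0,0,0.4,-1],[0,0,0.1,0,0,0.4,-1],[0,0,0.1,0,0,0.4,-1],[0,0,0.1,0,0,0.4,-1],[0,0,0.1,0,0,0.4,-1],[0,0,0,0,0,0,-1]]])

```text
t: 19.7
ee_pos: [0.5428, -0.0568, 0.1332]
tool_rot: [2.61, 1.065, 1.006]
force: [4.9, 0.9, -1.8]
opening: 0.0133
```

```bash
python3 q.py
```

```text
t 19.7 shift(cur axes) mm [-0.3 -0.3 -4.4] rot [ 0.0029 -0.0021  0.6021] shift(after rot) [-0.4 -0.  -4.4] F [ 4.9  0.9 -1.8] M [ 0.06 -0.02 -0.05] open 0.0133
toolF [2.18 1.43 4.6 ] toolM [-0.008  0.026  0.07 ] tau6 2.05 j6 -0.009
```

carry_out(deltas=[[[0,0,0.1,0,0,0.4,-1],[0,0,0.1,0,0,0.4,-1],[0,0,0.1,0,0,0.4,-1],[0,0,0.1,0,0,0.4,-1],[0,0,0.1,0,0,0.4,-1],[0,0,0.1,0,0,0.4,-1],[0,0,0.1,0,0,0.4,-1],[0,0,0.1,0,0,0.4,-1],[0,0,0,0,0,0,-1]]])

```text
t: 20.45
ee_pos: [0.5448, -0.0561, 0.1308]
tool_rot: [-2.838, 0.034, -1.02]
force: [5.6, 1.6, -1.1]
opening: 0.0134
```

```bash
python3 q.py
```

```text
t 20.45 shift(cur axes) mm [-0.4  0.4 -7.6] rot [ 0.0012 -0.003  -0.1966] shift(after rot) [-0.4  0.3 -7.6] F [ 5.6  1.6 -1.1] M [ 0.24 -0.16  0.15] open 0.0134
toolF [ 3.46 -1.36  4.59] toolM [0.292 0.148 0.024] tau6 2.17 j6 0.785
```

carry_out(deltas=[[[0,0,0.1,0,0,0.4,-1],[0,0,0.1,0,0,0.4,-1],[0,0,0.1,0,0,0.4,-1],[0,0,0.1,0,0,0.4,-1],[0,0,0,0,0,0,-1]]])

```text
t: 20.87
ee_pos: [0.5459, -0.0558, 0.1296]
tool_rot: [-2.67, 0.574, -0.926]
force: [5.2, 2.6, -0.8]
opening: 0.0132
```

```bash
python3 q.py
```

```text
t 20.87 shift(cur axes) mm [-0.2  0.6 -9.2] rot [ 3.000e-04 -3.300e-03 -5.966e-01] shift(after rot) [-0.6  0.4 -9.2] F [ 5.2  2.6 -0.8] M [ 0.36 -0.25  0.23] open 0.0132
toolF [ 2.16 -3.47  4.17] toolM [0.496 0.036 0.029] tau6 2.17 j6 1.184
```

carry_out(deltas=[[[0,0,0.1,0,0,0.4,-1],[0,0,0.1,0,0,0.4,-1],[0,0,0.1,0,0,0.4,-1],[0,0,0.1,0,0,0.4,-1],[0,0,0.1,0,0,0.4,-1],[0,0,0.1,0,0,0.4,-1],[0,0,0.1,0,0,0.4,-1],[0,0,0.1,0,0,0.4,-1],[0,0,0,0,0,0,-1],[0,0,0,0,0,0,-1]]])

```text
t: 21.7
ee_pos: [0.5481, -0.0554, 0.1275]
tool_rot: [-2.106, 1.469, -0.668]
force: [6.5, 3.2, -0.2]
opening: 0.0133
```

```bash
python3 q.py
```

```text
t 21.7 shift(cur axes) mm [  0.3   0.9 -12.3] rot [-0.0014 -0.0037 -1.3908] shift(after rot) [ -0.9   0.4 -12.3] F [ 6.5  3.2 -0.2] M [ 0.54 -0.44  0.29] open 0.0133
toolF [-1.13 -5.46  4.6 ] toolM [ 0.614 -0.431  0.069] tau6 0.45 j6 1.974
```

carry_out(deltas=[[[0,0,0.08,0,0,0.5,-1],[0,0,0.06,0,0,0.3,-1],[0,0,0,0,0,0,-1]]])

```text
t: 21.95
ee_pos: [0.5486, -0.0554, 0.127]
tool_rot: [-1.98, 1.601, -0.614]
force: [2.9, 4.9, 3.5]
opening: 0.0131
```

```bash
python3 q.py
```

```text
t 21.95 shift(cur axes) mm [  0.3   0.9 -13. ] rot [-0.0016 -0.0036 -1.533 ] shift(after rot) [ -1.    0.4 -13. ] F [2.9 4.9 3.5] M [ 0.64 -0.27  0.45] open 0.0131
toolF [-4.15 -5.24 -0.27] toolM [ 0.407 -0.723  0.033] tau6 1.43 j6 2.115
```

carry_out(deltas=[[[0,0,0.08,0,0,0.4,-1],[0,0,0,0,0,0,-1],[0,0,0,0,0,0,-1]]])

```text
t: 22.2
ee_pos: [0.5488, -0.0554, 0.1267]
tool_rot: [-1.91, 1.666, -0.585]
force: [0.7, 4.9, 4.4]
opening: 0.0129
```

```bash
python3 q.py
```

```text
t 22.2 shift(cur axes) mm [  0.4   0.9 -13.3] rot [-0.0017 -0.0037 -1.6075] shift(after rot) [ -0.9   0.3 -13.3] F [0.7 4.9 4.4] M [ 0.66 -0.37  0.68] open 0.0129
toolF [-4.86 -3.84 -2.31] toolM [ 0.447 -0.905 -0.138] tau6 0.52 j6 2.189
```

carry_out(deltas=[[[0,0,0.08,0,0,0.2,-1],[0,0,0,0,0,0,-1],[0,0,0,0,0,0,-1]]])

```text
t: 22.45
ee_pos: [0.5489, -0.0556, 0.1266]
tool_rot: [-1.836, 1.733, -0.554]
force: [-1.1, 5.5, 5.3]
opening: 0.0128
```

```bash
python3 q.py
```

```text
t 22.45 shift(cur axes) mm [  0.2   0.9 -13.5] rot [-1.2000e-03 -3.8000e-03 -1.6856e+00] shift(after rot) [ -0.9   0.1 -13.4] F [-1.1  5.5  5.3] M [ 0.02 -0.32  1.33] open 0.0128
toolF [-5.99 -2.65 -4.2 ] toolM [ 0.224 -0.861 -1.041] tau6 1.4 j6 2.268
```

carry_out(deltas=[[[0,0,0.08,0,0,0.2,-1],[0,0,0,0,0,0,-1],[0,0,0,0,0,0,-1]]])

```text
t: 22.7
ee_pos: [0.549, -0.0556, 0.1265]
tool_rot: [-1.76, 1.796, -0.523]
force: [-4.9, 5.0, 8.1]
opening: 0.0133
```

```bash
python3 q.py
```

```text
t 22.7 shift(cur axes) mm [  0.3   0.8 -13.6] rot [-1.0000e-03 -3.7000e-03 -1.7639e+00] shift(after rot) [ -0.9   0.1 -13.6] F [-4.9  5.   8.1] M [-0.59 -0.13  2.01] open 0.0133
toolF [-6.09 -1.01 -8.73] toolM [-0.131 -0.823 -1.928] tau6 2.24 j6 2.347
```

The resisting torque climbs from 0 to 1.9 N m at about +1.63 rad from the start angle, and the travel fits too (13.6 mm in = 7 + 4×1.63). That is the end stop. I let go and withdraw along the axis.

carry_out(deltas=[[[0,0,0,0,0,0,-0.4],[0,0,0,0,0,0,0],[0,0,0,0,0,0,0.1],[0,0,0,0,0,0,0.1],[0,0,0,0,0,-5,0.1],[0,0,0,0,0,-15,0.1],[0,0,0,0,0,-20,0.1],[0,0,0,0,0,-20,0.1],[0,0,0,0,0,0,0.1]]])

```text
t: 23.45
ee_pos: [0.5108, -0.0634, 0.1753]
tool_rot: [-1.751, 1.801, -0.526]
force: [0.2, -0.9, 1.2]
opening: 0.047
```

```bash
python3 q.py
python3 - <<'E'
from h import *
st()
s=cam('scene'); save(s,'s_t.png',(180,175,280,275),6)
s=cam('top'); save(s,'t_t.png',(215,155,295,235),7.5)
E
```

```text
t 23.45 shift(cur axes) mm [-0.7  2.9 48.8] rot [-0.0019 -0.0089 -1.7705] shift(after rot) [-2.4 -1.  48.9] F [ 0.2 -0.9  1.2] M [-0.01  0.27 -0.02] open 0.047
toolF [ 0.74 -0.97 -0.93] toolM [-0.268  0.036  0.037] tau6 0.35 j6 2.413
{'t': 23.45, 'joints': [-0.501, -0.6653, 2.4349, 0.5546, 0.8641, 2.4127], 'dq': [0.0182, 0.0716, -0.0035, 0.0298, -0.1115, -0.0268], 'tau': [-0.1377, -19.6253, -49.0657, 2.2646, -1.2094, 0.351], 'ee_pos': [0.5108, -0.0634, 0.1753], 'tool_rot': [-1.7513, 1.801, -0.5255], 'force': [0.1593, -0.8988, 1.2324], 'moment': [-0.0082, 0.2725, -0.0175], 'opening': 0.047}
```

View pics/s_t.png

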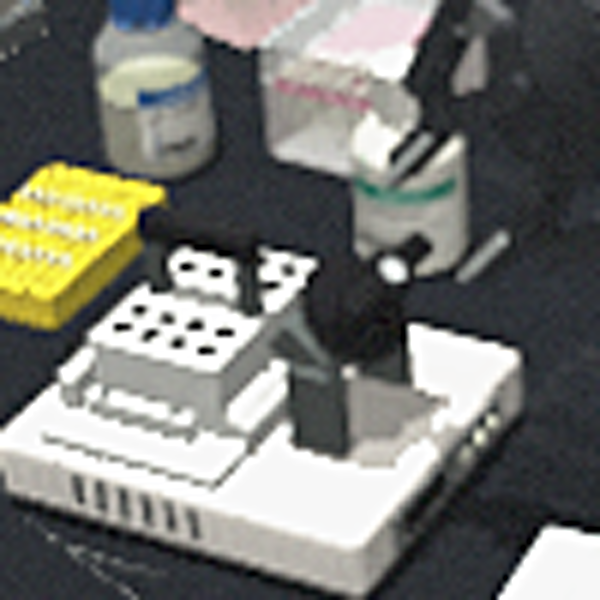

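View pics/t_t.png

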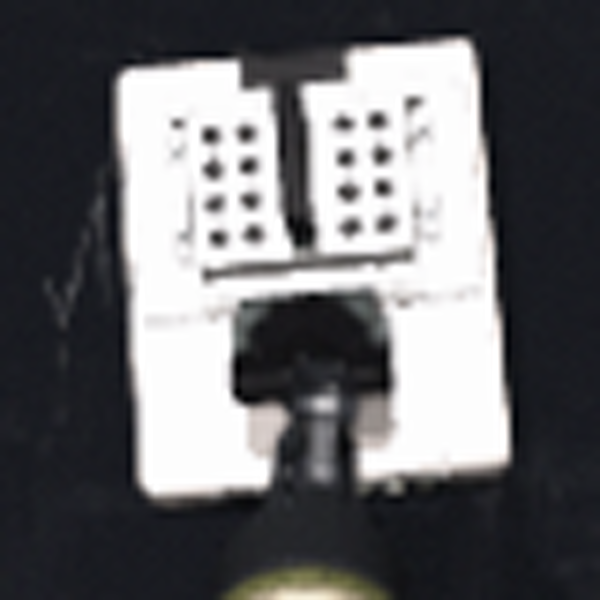

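Run:
```python
from h import *
s=telemetry.read_state();Rc=R.from_rotvec(s['tool_rot']).as_matrix();print(Rc.T@[0,0,60],Rc.T@[0,-150,0])
```

```text
[ -7.54570397 -38.04749204 -45.77609312] [148.78836324 -10.1319535  -16.10485896]
```

carry_out(deltas=[[[0,0,0,-3,-13,-15,0.1],[0,0,0,-3,-13,-15,0.1],[0,0,0,-3,-13,-15,0.1],[0,0,0,25,-2,-3,0.1],[0,0,0,30,-2,-3,0.1],[0,0,0,30,-2,-3,0.1],[0,0,0,30,-2,-3,0.1],[0,0,0,20,-1,-2,0.1],[0,0,0,0,0,0,0.1]]])

```text
t: 24.3
ee_pos: [0.5122, -0.2004, 0.2293]
tool_rot: [-1.75, 1.808, -0.519]
force: [0.3, 0.7, 0.3]
opening: 0.0471
```

Run:
```python
from h import *
st()
s=cam('scene'); save(s,'s_u.png',k=1.4)
c=cam('top'); save(c,'t_u.png',k=1.4); save(c,'t_uz.png',(235,165,275,225),10)
g=cv2.cvtColor(c['img'],cv2.COLOR_RGB2GRAY)
x0,y0,x1,y1=236,165,275,195;k=12
u=cv2.resize(g[y0:y1,x0:x1],None,fx=k,fy=k,interpolation=cv2.INTER_CUBIC)
m=(u<140).astype(np.uint8);cs,_=cv2.findContours(m,cv2.RETR_LIST,cv2.CHAIN_APPROX_NONE)
W=[]
for q in cs:
    a=cv2.contourArea(q)/k/k
    if 1.5<a<12:
        M=cv2.moments(q);W.append((np.array([M['m10'],M['m01']])/M['m00']+.5)/k-.5+[x0,y0])
W=np.array(W);P=(onz(c,W,.09)-NEST)@B;P=P[(abs(P[:,0])<.03)&(abs(P[:,1])<.045)];print(len(P),P.mean(0)); print((P[np.lexsort((P[:,0],P[:,1]))]*1e3).round(1)[:,:2].tolist())
```

```text
{'t': 24.3, 'joints': [-0.818, -0.4511, 2.1956, 0.6592, 1.0674, 2.1272], 'dq': [0.0552, -0.052, 0.0463, -0.0157, 0.0125, 0.0866], 'tau': [-1.0034, -27.4438, -51.3572, 4.0521, -1.4037, -1.057], 'ee_pos': [0.5122, -0.2004, 0.2293], 'tool_rot': [-1.7496, 1.808, -0.5188], 'force': [0.2701, 0.7186, 0.2875], 'moment': [-0.0691, 0.3417, -0.0465], 'opening': 0.0471}
16 [ 0.00062395 -0.00013023  0.04      ]
[[8.4, -38.5], [-23.6, -37.9], [-6.9, -37.9], [24.9, -37.8], [24.9, -22.6], [8.5, -22.2], [-7.6, -22.1], [-23.8, -22.1], [-23.0, 21.7], [9.0, 21.7], [24.2, 21.8], [-7.4, 22.1], [-23.6, 37.7], [24.8, 37.9], [8.6, 37.9], [-7.5, 38.1]]
```

View pics/s_u.png

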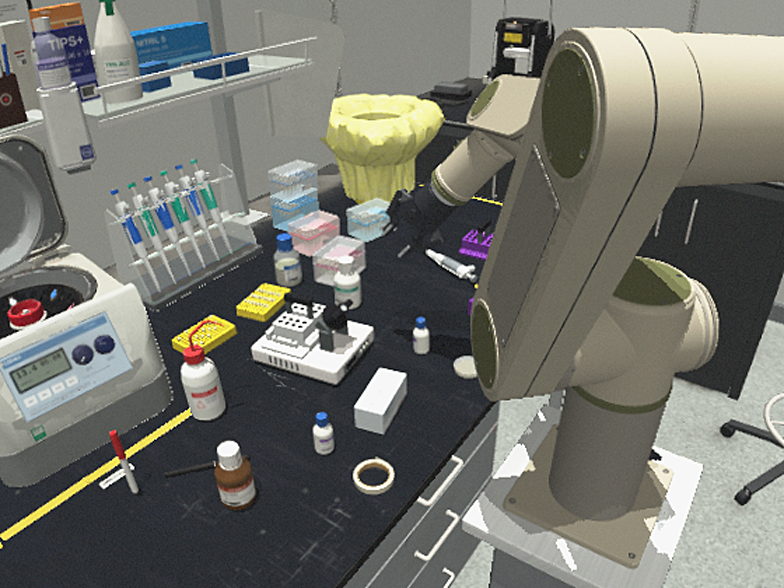

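View pics/t_u.png

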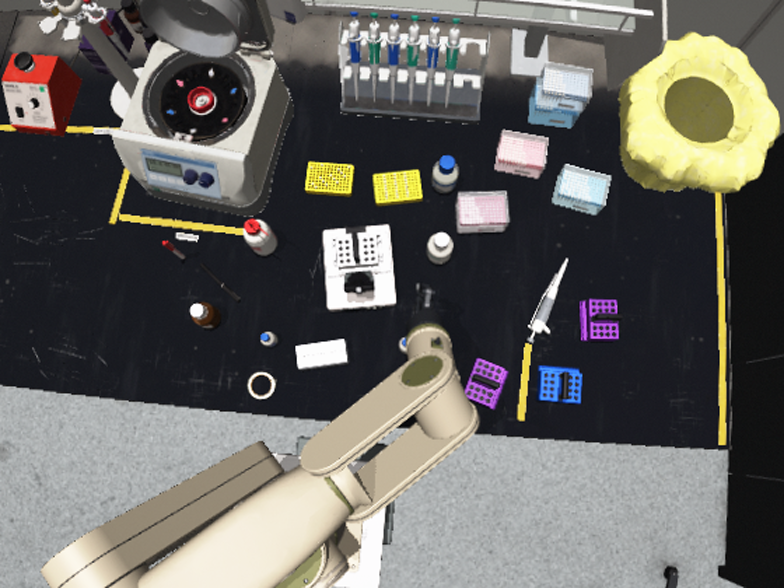

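View pics/t_uz.png

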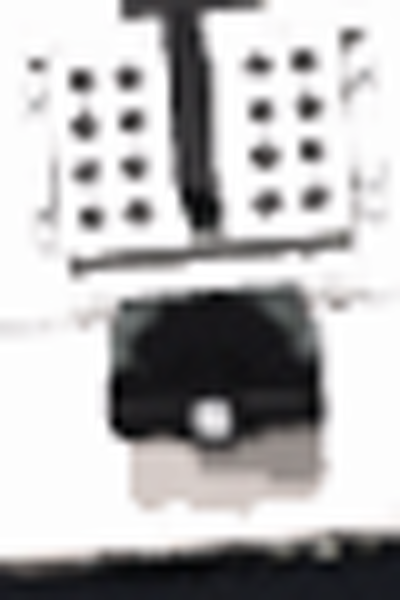

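The wing bar now lies crosswise (dot at (210,417) in the crop), about 1.6 rad from the start. The block is flat, and all 16 wells sit on grid at +0.6 mm. The bottles and carton stand where they did, and the arm is clear, so I hand in.

```bash
python3 -c "
from h import *
print(order.finish_job())"
```

```text
the job is handed in; nothing more can be done
None
```

The block is locked in the dry-bath nest and I handed the job in at about 24.5 s; the hand-in gave no verdict.

**What I did:**
- I lifted the metal block by its handle and lowered it into the nest with its foot toward the knob, then released it on contact with the nest floor.
- I turned the wing knob back about 1.1 rad and let go so it could drop in.
- I regripped the knob and turned it clockwise to the end.

**What the last checks showed:**
- **Seating:** contact came exactly 50 mm above the table grasp height. At the end all 16 wells fitted a level grid within about 0.6 mm of the nest centre. They had shifted about 1.1 mm toward the back stop while the knob was tightened.
- **Click:** the knob dropped about 7 mm when released, judged from the white dot on the wing bar. The total inward travel of 13.6 mm also fits a caught thread.
- **End stop:** resisting torque rose to 1.9 N m at about +1.63 rad from the start angle. The wing bar now lies crosswise.
- **Surroundings:** by eye in the last pictures, the bottles and the carton stand where they did, and the arm touches nothing.

**What was off or not seen directly:**
- **Lever:** it is hidden under the block, so that it is pressed is inferred from the level seating.
- **Joint 2:** it briefly read -0.893 rad against its -0.89 limit during the tilt before the knob grasp, and I moved it straight back.
- **Bath measurement:** my first measurement of the bath was about 9 mm off lengthwise because of its rounded rim. I corrected it from both camera views before placing the block.

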